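# Take the stacked optical cell apart into its fitted trays

### The job

The parts of the optical cell stand stacked on the low steel lab jack. Take the stack apart from the top, one part at a time, and lay each part upright and flat in the recess of the grey tray that fits its shape and size, setting it down without dropping it. Leave the small brown glass bottle standing where it is.

Things in the scene. Friction and masses are not known exactly. Their poses are not given: they have to be found in the camera images.
- stopper: top of the stack: white plastic upright cylinder, 28 mm diameter, 32 mm high, about 45 g. Origin: centre of its underside; z is its axis, up.
- window_block: second from the top: pale blue-grey square acrylic block, 38 x 38 mm, 30 mm high, about 55 g. Origin: centre of its underside; x and y along its sides, z up.
- flange_disc: third from the top: black plastic disc, 56 mm diameter, 30 mm high, about 105 g. Origin: centre of its underside; z is its axis, up.
- base_block: bottom of the stack, resting on the jack: square aluminium block, 64 x 64 mm, 36 mm high, about 380 g. Origin: centre of its underside; x and y along its sides, z up.
- tray_small_round: fixed grey tray, 52 mm diameter outside, with a round recess 40 mm in diameter; recess floor 4 mm above the bench, rim 6 mm wide, rim top 10 mm above the bench (so the recess is 6 mm deep). Origin: centre of the tray's underside, on the bench; z up. Fits the white stopper.
- tray_small_square: fixed grey tray, 62 x 62 mm outside, with a square recess 50 x 50 mm; recess floor 4 mm above the bench, rim 6 mm wide, rim top 10 mm above the bench (so the recess is 6 mm deep). Origin: centre of the tray's underside, on the bench; z up. x and y along its sides. Fits the small square block.
- tray_large_round: fixed grey tray, 80 mm diameter outside, with a round recess 68 mm in diameter; recess floor 4 mm above the bench, rim 6 mm wide, rim top 10 mm above the bench (so the recess is 6 mm deep). Origin: centre of the tray's underside, on the bench; z up. Fits the black disc.
- tray_large_square: fixed grey tray, 88 x 88 mm outside, with a square recess 76 x 76 mm; recess floor 4 mm above the bench, rim 6 mm wide, rim top 10 mm above the bench (so the recess is 6 mm deep). Origin: centre of the tray's underside, on the bench; z up. x and y along its sides. Fits the aluminium block.
- jack: fixed low steel lab jack under the stack: top plate 120 mm (x) by 100 mm (y), its top 50 mm above the bench; a black knob stands out 28 mm from its -x side, below the top. Origin: centre of its underside, on the bench. The whole stack reaches 178 mm above the bench. The parts are stacked loosely, a few mm off-centre and turned at will.
- bottle: loose small brown glass bottle, 40 mm diameter, 72 mm high, standing on the bench among the trays; to be left alone. Origin: centre of its underside. The other small things standing among the trays are at most 80 mm high, 60 mm wide, and are not part of the job, nor are the flat notebook and the screwdriver near the robot; beyond x = 0.8 and beyond |y| = 0.5 stands equipment up to 200 mm high.
Things that resemble listed ones, but are neither listed nor needed, are in the scene too. Leave any orange look-alike of the stopper alone.

How it is judged:
By the outcome, as a careful person would: the job done as asked, in the order asked, and still so for the second after the job is handed in, with the robot touching nothing.
It also fails if it takes over 128 s, if anything falls off the work surface, if the arm or the gripper's body presses on something with over 40 N, if the wrist force passes 120 N, or if a joint passes its speed limit or range.

### The arm

A 6-joint arm with a two-finger parallel gripper is mounted at the origin on the work surface. World frame = base frame: x ahead of the robot, y to its left, z up, the work surface at z = 0. Lengths are in mm, angles in rad, forces in N, time in s.
With the tool pointing down it reaches from about 300 to 775 mm from the base axis. Payload 14.6 kg.
Tool frame: the origin (TCP) lies midway between the tips of the shut fingers; the grasp point (between the pads) lies 19 mm behind it; z points along the fingers, y is the direction in which the jaws open and shut (so a half turn about z gives the same grasp; the last joint's range is limited). The gripper opens to 94 mm and grips with 3 to 60 N. Pads are 16 mm wide; open, the fingers measure 119 mm over their backs; the gripper's body (75 mm by 177 mm) begins 78 mm behind the grasp point.
Start: joints at [-1.384, 0.3, 1.521, -0, 1.321, -0.067], TCP at [138.09, -532.373, 205.446] pointing down, gripper open.
Joint ranges: [-3.03, 3.03], [-0.79, 2.21], [0.23, 2.52], [-1.04, 4.18], [0, 3.07], [-2.55, 2.55]. Speed limits (rad/s): [2.22, 2.22, 2.57, 3.14, 3.14, 3.14].

### API

Orientations are given as [roll, pitch, yaw] about the fixed x, y, z axes, in that order (R = Rz(yaw) Ry(pitch) Rx(roll)).
In Python, from cell import manip gives the robot as it stands.
- The arm moves only by the tool play_rows, never from a script. Its argument "commands" is a list of rows, each an object of numbers: "x", "y", "z": the shift along the tool's x, y, z in m; "wx", "wy", "wz": the turn, a rotation vector about the tool's x, y, z in degrees; "grip": the opening, from 0 (shut) to 1 (fully open). In form: [{"x": .., "y": .., "z": .., "wx": .., "wy": .., "wz": .., "grip": ..}, ...]. A call has 1 to 20 rows; each row shifts and turns the commanded pose from where the row before left it, along the tool's axes as they then stand; what a row does not reach is not made up. A row lasts 1/8 s, in which the tool goes at most 62.5 mm and 10.7 degrees, less where a joint would pass 70% of its speed; a pose out of reach is approached as far as the arm can. A call is refused whole if a number of a shift passes 0.0625 or a number of a turn 10.7, either way. A call with a gripper value outside its range is refused whole. The fingers move at their own pace and stop on an object; "squeeze" is the grip in N (left out, the last holds). Time passes only in rows, so rows that do not move let the fingers close. It gives the time, the measured TCP pose, the force and the opening at its end, in the units of the state.
- manip.read_state(): the state, without advancing time (a new reading comes with each control period).
- manip.camera(name): name is "scene" or "top" or "wrist"; returns (picture, depth): 480x640x3 uint8, red, green, blue; 480x640 float32, mm along the optical axis (not along the pixel's ray), 0 where there is no reading.
- manip.camera_info(name): a dict with "intrinsics" (3x3 intrinsics, pixels), "k1" (the pictures are not rectified: a ray, as slopes to the right and down, at radius r is drawn at 1 + k1 r^2 times it, then the intrinsics apply), "camera_from_world" (4x4, takes a point from world to camera coordinates); the wrist camera has in their place "tool_from_camera" (4x4, takes a point from camera to tool coordinates, whose origin is the TCP and whose axes are the flange's). Camera axes: x right, y up, looking along -z (the intrinsics and any distortion apply to the point x, -y, -z); pixel columns grow to the right and rows downward; lengths in mm; the calibration is good to about 2 mm. A picture is of the moment at which its call begins: read the wrist's pose just before it. camera_info takes no time and is no camera call.
- manip.sign_off(): hands the job in, once; it reports no verdict.
The state is a dict: "clock": time; "joints": joint angles; "qd": joint speeds; "effort": joint torques, N m; "eef_pos": TCP position; "eef_rot": TCP orientation; "wrist_force": force on the tool from outside, world axes, zero at the start; "moment": the same for the moment, N m; "finger_gap": finger opening in mm.
Only numpy, scipy, OpenCV 4.12 (cv2) and the standard library are available. Lean on these libraries where they do the work, as an engineer would, in place of code of your own. Each camera call takes 0.05 s, during which the arm holds its last target.

## Working session

There is one attempt and no reset: what is moved stays moved. The work goes in short steps, Python scripts to look and compute and a tool call to move; the robot and the scene stay as the last step left them, time stands still between calls to the robot, and variables do not carry over. Pictures are saved under pics/ and viewed, and the job is handed in when it is done.

Besides the shell and the picture viewer there is one more tool, called after "Emit:" as name([rows], argument=value, ...), one row to a line, values as JSON. play_rows: Moves the arm, as the interface text tells. Its arguments: {"type":"object","properties":{"commands":{"type":"array"},"squeeze":{"type":"number"}},"required":["commands"]}

```bash
ls; mkdir -p pics; cat > h.py <<'E'
import numpy as np, cv2
from cell import manip
from scipy.spatial.transform import Rotation as R
def snap(n):
    st=manip.read_state(); p,d=manip.camera(n); i=manip.camera_info(n)
    np.savez('%s.npz'%n,p=p,d=d,pos=st['eef_pos'],rot=st['eef_rot'])
    return p,d,i,st
def world(n,d,i,st=None):
    K=np.array(i['intrinsics'],float);k1=i['k1']
    v,u=np.mgrid[0:480,0:640].astype(float)
    pts=np.stack([u,v],-1).reshape(-1,1,2)
    s=cv2.undistortPoints(pts,K,np.array([k1,0,0,0,0.])).reshape(480,640,2)
    P=np.stack([s[...,0]*d,-s[...,1]*d,-d],-1)
    if n=='wrist':
        T=np.eye(4);T[:3,:3]=R.from_euler('xyz',st['eef_rot']).as_matrix();T[:3,3]=st['eef_pos']
        M=T@np.array(i['tool_from_camera'])
    else: M=np.linalg.inv(np.array(i['camera_from_world']))
    W=P@M[:3,:3].T+M[:3,3]
    W[d<=0]=np.nan
    return W
E
python3 - <<'E'
from h import *
print(manip.read_state())
for n in['scene','top']:
    p,d,i,st=snap(n); cv2.imwrite('pics/%s0.png'%n,p[...,::-1]); print(n,i)
    W=world(n,d,i,st); np.save(n+'W.npy',W)
print(manip.camera_info('wrist'))
E
```

```text
pics
{'clock': 0.0, 'joints': array([-1.38362362e+00,  3.00471678e-01,  1.52157682e+00,  1.31043421e-05,
        1.32070461e+00, -6.66081916e-02]), 'qd': array([ 0.00083209,  0.00031693, -0.00028172, -0.00138471, -0.00116895,
        0.0001383 ]), 'effort': array([-3.38889868e-04, -5.31804729e+01, -3.52741456e+01,  7.06728618e-02,
        2.43513932e-02, -9.86362625e-05]), 'eef_pos': array([ 138.03324177, -532.12615455,  204.88781693]), 'eef_rot': array([-3.14043561e+00, -8.99037644e-05,  2.53777594e-01]), 'wrist_force': array([0.65989312, 0.26439756, 0.64324224]), 'moment': array([-0.04164623,  0.00936452, -0.01183094]), 'finger_gap': 93.81047119137664}
scene {'intrinsics': array([[532.20541319,   0.        , 313.5523663 ],
       [  0.        , 532.20541319, 238.4184332 ],
       [  0.        ,   0.        ,   1.        ]]), 'k1': -0.06810834255736116, 'camera_from_world': array([[-1.27476359e-01,  9.91813239e-01, -7.50178475e-03,
         8.50805317e+01],
       [-5.46678334e-01, -6.39488784e-02,  8.34897203e-01,
         2.14417972e+02],
       [ 8.27582369e-01,  1.10530719e-01, 
[... 555 characters left out ...]
0834e-03,  9.91919636e-01,
        -1.35706850e+03],
       [ 0.00000000e+00,  0.00000000e+00,  0.00000000e+00,
         1.00000000e+00]])}
{'intrinsics': array([[391.35855263,   0.        , 317.46901987],
       [  0.        , 391.35855263, 246.16234622],
       [  0.        ,   0.        ,   1.        ]]), 'k1': -0.010535574390409665, 'tool_from_camera': array([[ 7.49613943e-04,  9.59935864e-01,  2.80218798e-01,
         8.23684054e+01],
       [ 9.99999616e-01, -5.92199759e-04, -6.46422970e-04,
         8.33050906e-01],
       [-4.54579088e-04,  2.80219175e-01, -9.59935939e-01,
        -1.77979753e+02],
       [ 0.00000000e+00,  0.00000000e+00,  0.00000000e+00,
         1.00000000e+00]])}
```

View pics/scene0.png

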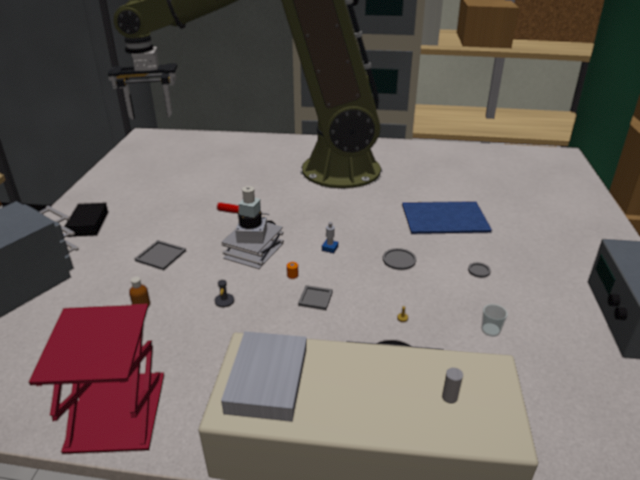

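View pics/top0.png

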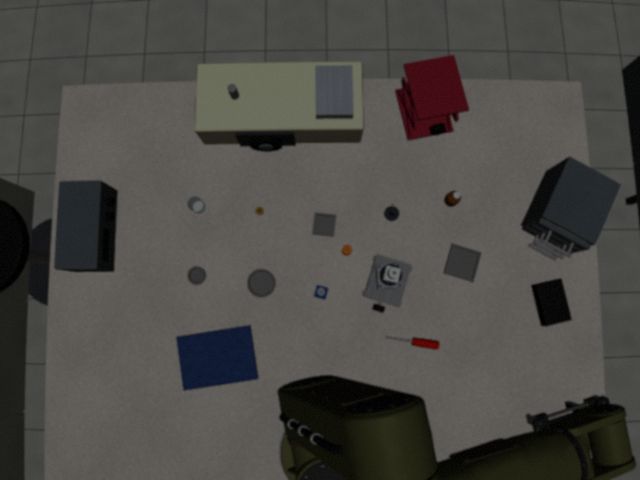

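Trays are visible in the top view: small round (197,275), large round (261,282), small square (324,224), large square (462,262). The stack is at (390,275) and the orange look-alike at (347,250). Next I measure these.

```bash
python3 - <<'E'
from h import *
D=np.load('top.npz');p=D['p'];W=np.load('topW.npy')
Z=W[...,2]
print('bench z',np.nanmedian(Z[300:330,200:250]),np.nanmedian(Z[150:190,200:350]), np.nanmedian(Z[300:340,450:520]))
c=cv2.resize(p[180:360,170:500],None,fx=2.4,fy=2.4,interpolation=cv2.INTER_CUBIC)
cv2.imwrite('pics/topcrop.png',np.clip(c[...,::-1].astype(float)*1.6,0,255))
for n,(u,v,r) in dict(sr=(197,275,12),lr=(261,282,18),ss=(324,224,15),ls=(462,262,22),jack=(388,280,28)).items():
    w=W[v-r:v+r,u-r:u+r].reshape(-1,3)
    q=p[v-r:v+r,u-r:u+r].reshape(-1,3).astype(int)
    m=(w[:,2]>2.5)
    print(n,m.sum(),np.nanpercentile(w[:,2],[5,50,95,99.5]),w[m].mean(0), w[m].min(0),w[m].max(0))
    if n in('ss','ls','lr','sr'):
        print(cv2.minAreaRect(w[m][:,:2].astype(np.float32)))
S=W[240:310,350:425].reshape(-1,3);
for lo,hi in[(43,57),(80,92),(110,120),(140,152),(170,186)]:
    m=(S[:,2]>lo)&(S[:,2]<hi); print(lo,m.sum(),S[m].mean(0),cv2.minAreaRect(S[m][:,:2].astype(np.float32)) if m.sum()>3 else '')
E
```

```text
bench z 1.1961337239986278 0.7730059076072848 -0.0728947184431945
sr 309 [-3.61228689  3.09509275 12.31140704 15.09963688] [490.43498995 360.51456624   6.95889643] [459.12919333 326.61500621   2.58889842] [524.58207864 394.12508082  15.74365847]
((491.8717041015625, 360.36248779296875), (67.71112823486328, 65.19528198242188), 89.713134765625)
lr 716 [-3.34125292  3.08125815 11.33080604 15.46920563] [468.74584082 178.5162796    6.54402992] [421.29643158 129.74096851   2.51918424] [520.30418153 228.93063926  17.82306118]
((470.80908203125, 179.46177673339844), (99.36471557617188, 98.48672485351562), 89.62462615966797)
ss 515 [-3.2674365   3.38511239 12.38719806 15.87138805] [ 6.32541913e+02 -4.82082317e-01  7.01789830e+00] [591.18494226 -41.26025726   2.51894134] [675.5578923   42.14337996  17.07494467]
((633.5076293945312, 0.5140228271484375), (82.80480194091797, 83.92015838623047), 89.48867797851562)
ls 929 [-3.57508841  2.33548484 11.21765615 15.74813563] [ 517.81054899 -389.04253788    6.43919273] [ 458.41281456 -454.10257637    2.52119869] [ 582.34003152 -324.24815478   19.0820339
[... 482 characters left out ...]
 86.29353346] ((477.88812255859375, -170.23837280273438), (63.84872817993164, 61.03815841674805), 3.252387523651123)
110 107 [ 478.79367352 -169.32374015  115.79832204] ((479.2790832519531, -171.86265563964844), (53.109458923339844, 52.337188720703125), 31.266462326049805)
140 106 [ 476.91714756 -166.78782452  145.97726471] ((478.970458984375, -170.22267150878906), (35.62921142578125, 37.59959411621094), 76.27276611328125)
170 92 [ 479.41968327 -170.37527453  177.61207237] ((479.15679931640625, -169.89170837402344), (23.018836975097656, 25.062498092651367), 88.13998413085938)[ WARN:0@0.696] global loadsave.cpp:1063 imwrite_ Unsupported depth image for selected encoder is fallbacked to CV_8U.
```

View pics/topcrop.png

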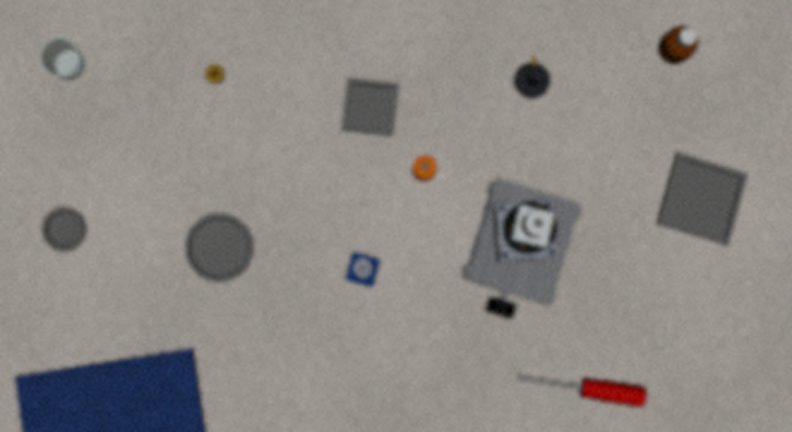

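```bash
cat >> h.py <<'E'
def pix2plane(n,uv,i,z,st=None):
    K=np.array(i['intrinsics'],float)
    s=cv2.undistortPoints(np.array(uv,float).reshape(-1,1,2),K,np.array([i['k1'],0,0,0,0.])).reshape(-1,2)
    r=np.stack([s[:,0],-s[:,1],-np.ones(len(s))],-1)
    if n=='wrist':
        T=np.eye(4);T[:3,:3]=R.from_euler('xyz',st['eef_rot']).as_matrix();T[:3,3]=st['eef_pos']
        M=T@np.array(i['tool_from_camera'])
    else: M=np.linalg.inv(np.array(i['camera_from_world']))
    d=r@M[:3,:3].T;o=M[:3,3]
    return o+d*((z-o[2])/d[:,2])[:,None]
E
python3 - <<'E'
from h import *
p=np.load('top.npz')['p'];i=manip.camera_info('top')
g=cv2.cvtColor(p,cv2.COLOR_RGB2GRAY)
for n,(u,v,r) in dict(sr=(197,275,14),lr=(261,282,20),ss=(324,224,18),ls=(462,262,24)).items():
    s=g[v-r:v+r,u-r:u+r]; s=cv2.resize(s,None,fx=4,fy=4,interpolation=cv2.INTER_CUBIC)
    t,b=cv2.threshold(s,0,255,cv2.THRESH_BINARY_INV+cv2.THRESH_OTSU)
    c=max(cv2.findContours(b,0,cv2.CHAIN_APPROX_NONE)[0],key=cv2.contourArea).reshape(-1,2)
    uv=(c+.5)/4-.5+[u-r,v-r]
    w=pix2plane('top',uv,i,8)[:,:2].astype(np.float32)
    print(n,t,cv2.minAreaRect(w),cv2.minEnclosingCircle(w),'area',cv2.contourArea(w), 'cent',[cv2.moments(w)[k]/cv2.moments(w)['m00'] for k in('m10','m01')])
E
```

```text
sr 72.0 ((490.3594970703125, 360.2010803222656), (52.813167572021484, 51.93122863769531), 45.45708465576172) ((490.572021484375, 360.0746154785156), 27.2595272064209) area 2162.8551405481994 cent [490.05614991607945, 360.19716360458]
lr 72.0 ((467.30731201171875, 177.02120971679688), (80.04582977294922, 79.64892578125), 89.50088500976562) ((467.4083251953125, 177.286865234375), 40.90856170654297) area 5019.005244939588 cent [467.1348620736342, 177.4244332490753]
ss 72.0 ((630.7095336914062, -0.160064697265625), (62.15703201293945, 64.96234130859375), 82.47672271728516) ((630.559814453125, -0.12325286865234375), 42.548316955566406) area 3861.5188195116393 cent [630.7676320771118, -0.19999864795002373]
ls 72.0 ((517.312744140625, -389.7499084472656), (91.06126403808594, 90.99551391601562), 71.97412109375) ((517.4130249023438, -389.72821044921875), 61.76478576660156) area 7993.976056655403 cent [517.5899766029678, -389.78211644791236]
```

Emit:
play_rows([
  {"z": -0.0415},
  {"z": -0.0415},
  {"z": -0.0415},
  {"x": 0.0421, "y": -0.0265},
  {"x": 0.0421, "y": -0.0265},
  {"x": 0.0421, "y": -0.0265},
  {"x": 0.0421, "y": -0.0265},
  {"x": 0.0421, "y": -0.0265},
  {"x": 0.0421, "y": -0.0265},
  {"x": 0.0421, "y": -0.0265},
  {"x": 0.0421, "y": -0.0265},
  {"x": 0.0421, "y": -0.0265},
  {"x": 0.0421, "y": -0.0265},
  {"x": 0},
  {"x": 0},
])

```text
$.commands[0]: bad value
```

```bash
cat > look.py <<'E'
import sys
from h import *
p,d,i,st=snap('wrist'); print(st['clock'],st['eef_pos'],st['eef_rot'],st['joints'].round(2),st['wrist_force'].round(1),st['finger_gap'])
cv2.imwrite('pics/%s.png'%sys.argv[1],p[...,::-1]); np.save('wristW.npy',world('wrist',d,i,st))
E
python3 look.py w1
```

```text
0.1 [ 138.0689646  -532.15206374  204.96737615] [-3.14060582e+00 -7.24681253e-05  2.53812140e-01] [-1.38  0.3   1.52  0.    1.32 -0.07] [-0.1  0.5  0.4] 93.95714130845941
```

View pics/w1.png

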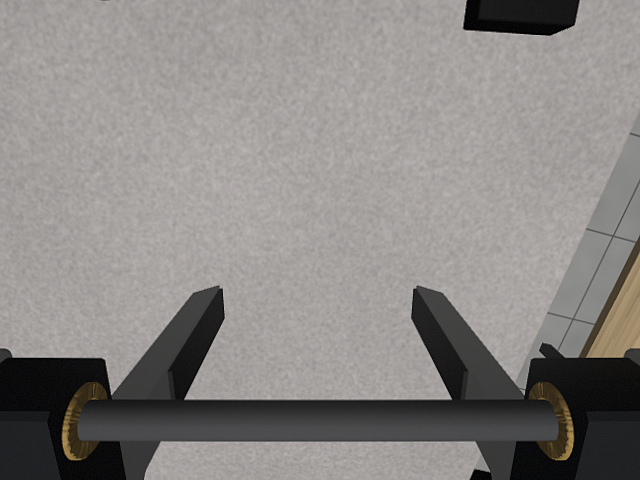

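The wrist view shows only the open fingers, with tips at (220,290) and (415,290), over bare bench. The move call was refused, so I will send full rows.

Emit:
play_rows([
  {"x": 0, "y": 0, "z": -0.0415, "wx": 0, "wy": 0, "wz": 0, "grip": 1},
  {"x": 0, "y": 0, "z": -0.0415, "wx": 0, "wy": 0, "wz": 0, "grip": 1},
  {"x": 0, "y": 0, "z": -0.0415, "wx": 0, "wy": 0, "wz": 0, "grip": 1},
  {"x": 0.0421, "y": -0.0265, "z": 0, "wx": 0, "wy": 0, "wz": 0, "grip": 1},
  {"x": 0.0421, "y": -0.0265, "z": 0, "wx": 0, "wy": 0, "wz": 0, "grip": 1},
  {"x": 0.0421, "y": -0.0265, "z": 0, "wx": 0, "wy": 0, "wz": 0, "grip": 1},
  {"x": 0.0421, "y": -0.0265, "z": 0, "wx": 0, "wy": 0, "wz": 0, "grip": 1},
  {"x": 0.0421, "y": -0.0265, "z": 0, "wx": 0, "wy": 0, "wz": 0, "grip": 1},
  {"x": 0.0421, "y": -0.0265, "z": 0, "wx": 0, "wy": 0, "wz": 0, "grip": 1},
  {"x": 0.0421, "y": -0.0265, "z": 0, "wx": 0, "wy": 0, "wz": 0, "grip": 1},
  {"x": 0.0421, "y": -0.0265, "z": 0, "wx": 0, "wy": 0, "wz": 0, "grip": 1},
  {"x": 0.0421, "y": -0.0265, "z": 0, "wx": 0, "wy": 0, "wz": 0, "grip": 1},
  {"x": 0.0421, "y": -0.0265, "z": 0, "wx": 0, "wy": 0, "wz": 0, "grip": 1},
  {"x": 0, "y": 0, "z": 0, "wx": 0, "wy": 0, "wz": 0, "grip": 1},
  {"x": 0, "y": 0, "z": 0, "wx": 0, "wy": 0, "wz": 0, "grip": 1},
], squeeze=12)

```text
clock: 2.02
eef_pos: [478.8, -170.4, 329.8]
eef_rot: [-3.141, 0.0, 0.254]
wrist_force: [-0.7, 0.5, -0.5]
finger_gap: 94.1
```

```bash
python3 look.py w2
```

```text
2.025 [ 478.77515894 -170.40461007  329.76644257] [-3.14145474e+00  4.85186203e-04  2.54057899e-01] [-0.41  0.14  1.43 -0.    1.57  0.9 ] [-0.7  0.5 -0.5] 94.05988572683374
```

View pics/w2.png

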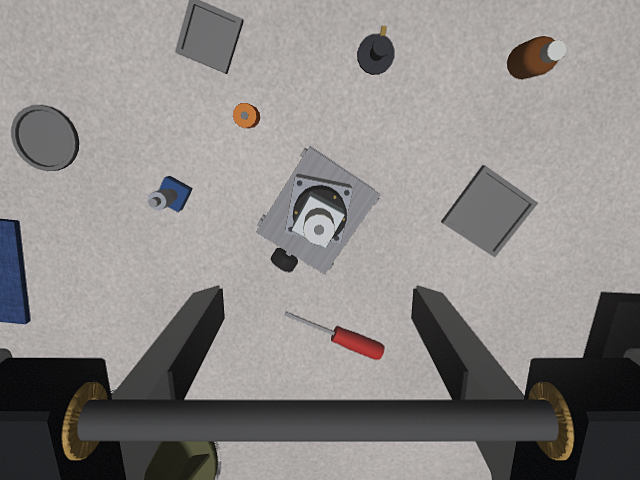

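```bash
python3 - <<'E'
from h import *
p=np.load('wrist.npz')['p']
c=p[140:280,250:390]
cv2.imwrite('pics/w2c.png',cv2.resize(c,None,fx=4,fy=4,interpolation=cv2.INTER_CUBIC)[...,::-1])
E
```

```text
(no output)
```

View pics/w2c.png

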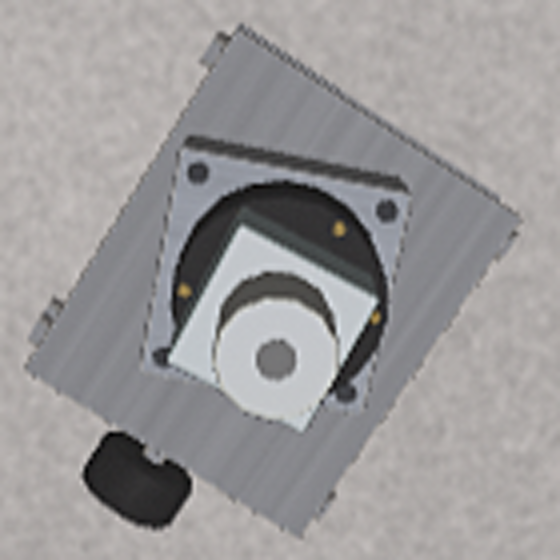

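The crop shows the stopper top at about (275,358) in the crop. It sits on the square window block, then the black disc, then the base block. Now I measure it, and the trays in view.

```bash
cat > meas.py <<'E'
from h import *
import sys
D=np.load('wrist.npz');p=D['p'];d=D['d'];i=manip.camera_info('wrist');st=dict(eef_pos=D['pos'],eef_rot=D['rot'])
W=np.load('wristW.npy')
def lay(z,tol=6,near=None,rad=70,amin=50):
    m=(abs(W[...,2]-z)<tol)
    if near is not None: m&=np.hypot(W[...,0]-near[0],W[...,1]-near[1])<rad
    m[300:]=m[300:]
    m=m.astype(np.uint8)
    c=cv2.findContours(m,cv2.RETR_EXTERNAL,cv2.CHAIN_APPROX_NONE)[0]
    c=max(c,key=cv2.contourArea).reshape(-1,2)
    w=pix2plane('wrist',c,i,z,st)[:,:2].astype(np.float32)
    zz=np.nanmedian(W[...,2][m>0])
    rc=cv2.minAreaRect(w);ci=cv2.minEnclosingCircle(w)
    print('z',z,'med',round(float(zz),1),'rect',np.round(rc[0],1),np.round(rc[1],1),round(rc[2],1),'circ',np.round(ci[0],1),round(ci[1],1))
def tray(near,rad):
    g=cv2.cvtColor(p,cv2.COLOR_RGB2GRAY)
    m=(g<120)&(np.hypot(W[...,0]-near[0],W[...,1]-near[1])<rad)
    c=cv2.findContours(m.astype(np.uint8),cv2.RETR_EXTERNAL,cv2.CHAIN_APPROX_NONE)[0]
    c=max(c,key=cv2.contourArea).reshape(-1,2)
    w=pix2plane('wrist',c,i,9,st)[:,:2].astype(np.float32)
    rc=cv2.minAreaRect(w);ci=cv2.minEnclosingCircle(w)
    print('tray rect',np.round(rc[0],1),np.round(rc[1],1),round(rc[2],1),'circ',np.round(ci[0],1),round(ci[1],1))
E
python3 - <<'E'
from meas import *
g=cv2.cvtColor(p,cv2.COLOR_RGB2GRAY); print(g[210,490],g[100,100],g[40,210])
for z in(178,146,116,86): lay(z,6,(479,-170),60)
tray((517,-390),70);tray((631,0),50);tray((467,177),50)
E
```

```text
112 173 109
z 178 med 176.9 rect [ 480.8 -172. ] [27.4 27.1] 7.4 circ [ 481.  -171.8] 14.0
z 146 med 144.8 rect [ 479.7 -171.5] [37.9 38.2] 76.1 circ [ 479.8 -171.5] 25.8
z 116 med 114.8 rect [ 485.5 -174.5] [55.  44.8] 78.0 circ [ 480.3 -173.2] 27.8
z 86 med 84.8 rect [ 478.9 -172.1] [63.9 63.7] 3.3 circ [ 479.1 -172. ] 44.0
tray rect [ 518.3 -390.3] [91.2 87.6] 72.0 circ [ 518. -391.] 62.3
tray rect [630.4  -2.9] [64.  61.9] 82.8 circ [629.9  -3.3] 43.2
tray rect [467.3 173.5] [77.5 83.4] 14.3 circ [468.2 173.7] 41.8
```

Emit:
play_rows([
  {"x": 0.0014, "y": 0.001, "z": 0.05, "wx": 0, "wy": 0, "wz": 0, "grip": 0.6},
  {"x": 0, "y": 0, "z": 0.05, "wx": 0, "wy": 0, "wz": 0, "grip": 0.6},
  {"x": 0, "y": 0, "z": 0.05, "wx": 0, "wy": 0, "wz": 0, "grip": 0.6},
  {"x": 0, "y": 0, "z": 0.0225, "wx": 0, "wy": 0, "wz": 0, "grip": 0.6},
  {"x": 0, "y": 0, "z": 0, "wx": 0, "wy": 0, "wz": 0, "grip": 0.4},
  {"x": 0, "y": 0, "z": 0, "wx": 0, "wy": 0, "wz": 0, "grip": 0.2},
  {"x": 0, "y": 0, "z": 0, "wx": 0, "wy": 0, "wz": 0, "grip": 0.2},
  {"x": 0, "y": 0, "z": 0, "wx": 0, "wy": 0, "wz": 0, "grip": 0.2},
  {"x": 0, "y": 0, "z": 0, "wx": 0, "wy": 0, "wz": 0, "grip": 0.2},
  {"x": 0, "y": 0, "z": 0, "wx": 0, "wy": 0, "wz": 0, "grip": 0.2},
], squeeze=12)

```text
clock: 3.32
eef_pos: [481.1, -171.1, 158.6]
eef_rot: [3.14, -0.001, 0.254]
wrist_force: [-0.3, -0.2, 7.0]
finger_gap: 27.6
```

```bash
python3 look.py w3
```

```text
3.325 [ 481.11844626 -171.08755735  158.60626445] [ 3.14011248e+00 -1.44702289e-03  2.53862950e-01] [-0.41  0.26  1.69 -0.    1.19  0.9 ] [-0.3 -0.2  7. ] 27.643734704797655
```

View pics/w3.png

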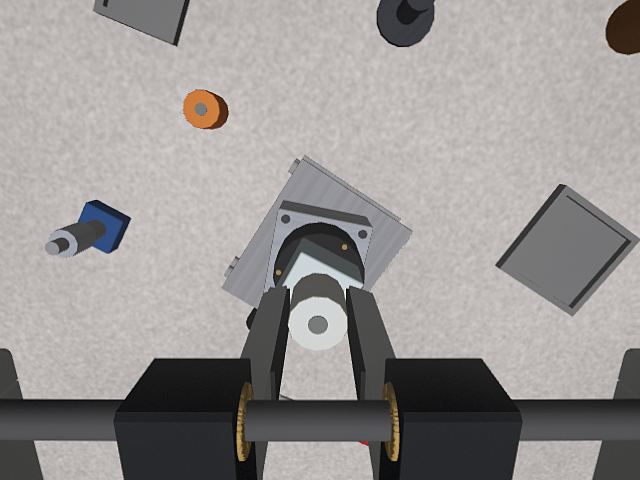

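Stopper held, with a gap of 27.6 mm. I lift it.

Emit:
play_rows([
  {"x": 0, "y": 0, "z": -0.01, "wx": 0, "wy": 0, "wz": 0, "grip": 0.2},
  {"x": 0, "y": 0, "z": -0.03, "wx": 0, "wy": 0, "wz": 0, "grip": 0.2},
  {"x": 0, "y": 0, "z": -0.05, "wx": 0, "wy": 0, "wz": 0, "grip": 0.2},
  {"x": 0, "y": 0, "z": -0.05, "wx": 0, "wy": 0, "wz": 0, "grip": 0.2},
  {"x": 0, "y": 0, "z": 0, "wx": 0, "wy": 0, "wz": 0, "grip": 0.2},
  {"x": 0, "y": 0, "z": 0, "wx": 0, "wy": 0, "wz": 0, "grip": 0.2},
])

```text
clock: 4.12
eef_pos: [480.4, -170.6, 296.9]
eef_rot: [-3.141, 0.001, 0.254]
wrist_force: [-0.2, -0.2, -1.5]
finger_gap: 27.9
```

```bash
python3 look.py w4;  python3 - <<'E'
from meas import *
for z in(146,116,86): lay(z,6,(479,-170),60)
t=W[280:360,290:350]; print(np.nanpercentile(t[...,2],[50,90]))
E
```

```text
4.125 [ 480.4026484  -170.63744786  296.88503813] [-3.14110452e+00  6.21834142e-04  2.53884782e-01] [-0.41  0.15  1.49 -0.    1.5   0.9 ] [-0.2 -0.2 -1.5] 27.904909438794025
z 146 med 144.8 rect [ 479.8 -171.4] [38.  38.3] 76.0 circ [ 480.  -171.6] 26.0
z 116 med 114.8 rect [ 485.8 -174.1] [55.1 44.3] 81.8 circ [ 480.6 -173.3] 27.7
z 86 med 84.9 rect [ 479.  -172.1] [64.  63.6] 3.1 circ [ 479.2 -171.9] 43.8
[314.19485403 315.67820587]
```

View pics/w4.png

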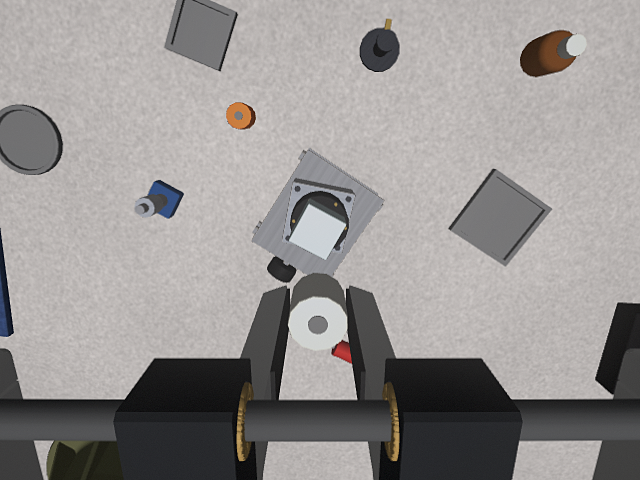

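Emit:
play_rows([
  {"x": 0.0143, "y": -0.0511, "z": 0, "wx": 0, "wy": 0, "wz": 0, "grip": 0.2},
  {"x": 0.0143, "y": -0.0511, "z": 0, "wx": 0, "wy": 0, "wz": 0, "grip": 0.2},
  {"x": 0.0143, "y": -0.0511, "z": 0, "wx": 0, "wy": 0, "wz": 0, "grip": 0.2},
  {"x": 0.0143, "y": -0.0511, "z": 0, "wx": 0, "wy": 0, "wz": 0, "grip": 0.2},
  {"x": 0.0143, "y": -0.0511, "z": 0, "wx": 0, "wy": 0, "wz": 0, "grip": 0.2},
  {"x": 0.0143, "y": -0.0511, "z": 0, "wx": 0, "wy": 0, "wz": 0, "grip": 0.2},
  {"x": 0.0143, "y": -0.0511, "z": 0, "wx": 0, "wy": 0, "wz": 0, "grip": 0.2},
  {"x": 0.0143, "y": -0.0511, "z": 0, "wx": 0, "wy": 0, "wz": 0, "grip": 0.2},
  {"x": 0.0143, "y": -0.0511, "z": 0, "wx": 0, "wy": 0, "wz": 0, "grip": 0.2},
  {"x": 0.0143, "y": -0.0511, "z": 0, "wx": 0, "wy": 0, "wz": 0, "grip": 0.2},
  {"x": 0, "y": 0, "z": 0, "wx": 0, "wy": 0, "wz": 0, "grip": 0.2},
  {"x": 0, "y": 0, "z": 0, "wx": 0, "wy": 0, "wz": 0, "grip": 0.2},
  {"x": 0, "y": 0, "z": 0, "wx": 0, "wy": 0, "wz": 0, "grip": 0.2},
])

```text
clock: 5.8
eef_pos: [491.0, 358.7, 297.4]
eef_rot: [3.141, 0.0, 0.253]
wrist_force: [-0.8, -0.2, -0.7]
finger_gap: 27.7
```

```bash
python3 look.py w5;  python3 - <<'E'
from meas import *
tray((490,360),45);tray((467,177),60)
E
```

```text
5.8 [491.01251291 358.6946219  297.36924644] [3.14142519e+00 2.76941947e-04 2.52542395e-01] [ 0.57  0.39  1.2  -0.    1.56  1.89] [-0.8 -0.2 -0.7] 27.73468568909181
tray rect [244.3 293.4] [331.9 588.7] 14.5 circ [119.5 261.2] 296.4
tray rect [468.  178.8] [78.4 79.9] 0.7 circ [468.1 178.7] 40.4
```

View pics/w5.png

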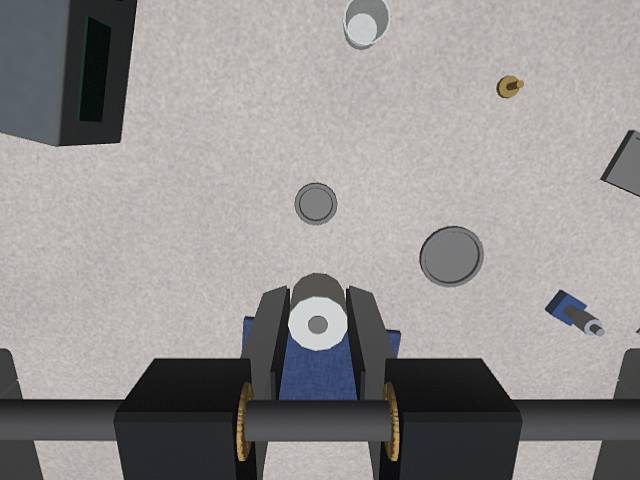

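The stopper is held at (318,318). The small round tray is ahead at (316,203), clear on all sides, and the large round tray is at (451,256). I refine the small tray's position.

```bash
python3 - <<'E'
from meas import *
W[:,:,:][(np.arange(480)>260)]=np.nan
tray((490,360),45)
st2=manip.read_state(); print(st2['eef_pos'])
E
```

```text
tray rect [489.5 359.6] [41.4 39.8] 14.5 circ [489.7 359.5] 21.3
[491.04483361 358.75016611 297.56671962]
```

Emit:
play_rows([
  {"x": -0.001, "y": -0.0019, "z": 0.053, "wx": 0, "wy": 0, "wz": 0, "grip": 0.2},
  {"x": 0, "y": 0, "z": 0.053, "wx": 0, "wy": 0, "wz": 0, "grip": 0.2},
  {"x": 0, "y": 0, "z": 0.053, "wx": 0, "wy": 0, "wz": 0, "grip": 0.2},
  {"x": 0, "y": 0, "z": 0.053, "wx": 0, "wy": 0, "wz": 0, "grip": 0.2},
  {"x": 0, "y": 0, "z": 0.04, "wx": 0, "wy": 0, "wz": 0, "grip": 0.2},
  {"x": 0, "y": 0, "z": 0.02, "wx": 0, "wy": 0, "wz": 0, "grip": 0.2},
  {"x": 0, "y": 0, "z": 0.005, "wx": 0, "wy": 0, "wz": 0, "grip": 0.2},
  {"x": 0, "y": 0, "z": 0, "wx": 0, "wy": 0, "wz": 0, "grip": 0.2},
  {"x": 0, "y": 0, "z": 0, "wx": 0, "wy": 0, "wz": 0, "grip": 0.2},
])

```text
clock: 6.98
eef_pos: [490.0, 361.8, 22.0]
eef_rot: [-3.141, -0.002, 0.254]
wrist_force: [0.2, 0.5, -0.5]
finger_gap: 27.8
```

```bash
python3 look.py w6
```

```text
6.975 [489.99124709 361.75657076  21.9605646 ] [-3.14087632e+00 -2.14760902e-03  2.53794105e-01] [ 0.58  0.63  1.5  -0.    1.01  1.89] [ 0.2  0.5 -0.5] 27.841573519011796
```

View pics/w6.png

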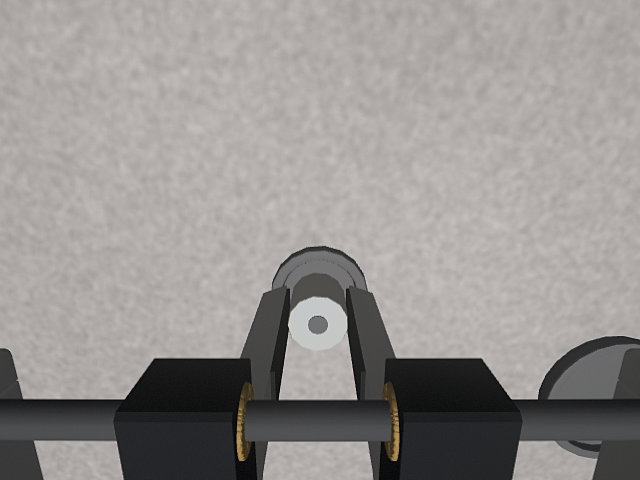

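The stopper is over the recess, with the tray edges at 272 and 367 px and the stopper centred at 318. I lower it gently.

Emit:
play_rows([
  {"x": 0, "y": 0.001, "z": 0.003, "wx": 0, "wy": 0, "wz": 0, "grip": 0.2},
  {"x": 0, "y": 0, "z": 0.0015, "wx": 0, "wy": 0, "wz": 0, "grip": 0.2},
  {"x": 0, "y": 0, "z": 0.0005, "wx": 0, "wy": 0, "wz": 0, "grip": 0.2},
  {"x": 0, "y": 0, "z": 0, "wx": 0, "wy": 0, "wz": 0, "grip": 0.2},
])

```text
clock: 7.52
eef_pos: [489.8, 360.4, 16.6]
eef_rot: [-3.142, -0.001, 0.254]
wrist_force: [-4.6, -3.7, 12.6]
finger_gap: 27.8
```

Contact at 12.6 N, so I release in small steps and rise.

Emit:
play_rows([
  {"x": 0, "y": 0, "z": -0.0003, "wx": 0, "wy": 0, "wz": 0, "grip": 0.31},
  {"x": 0, "y": 0, "z": 0, "wx": 0, "wy": 0, "wz": 0, "grip": 0.36},
  {"x": 0, "y": 0, "z": 0, "wx": 0, "wy": 0, "wz": 0, "grip": 0.5},
  {"x": 0, "y": 0, "z": 0, "wx": 0, "wy": 0, "wz": 0, "grip": 0.6},
  {"x": 0, "y": 0, "z": -0.03, "wx": 0, "wy": 0, "wz": 0, "grip": 0.6},
  {"x": 0, "y": 0, "z": -0.05, "wx": 0, "wy": 0, "wz": 0, "grip": 1},
  {"x": 0, "y": 0, "z": -0.06, "wx": 0, "wy": 0, "wz": 0, "grip": 1},
  {"x": 0, "y": 0, "z": -0.06, "wx": 0, "wy": 0, "wz": 0, "grip": 1},
  {"x": 0, "y": 0, "z": 0, "wx": 0, "wy": 0, "wz": 0, "grip": 1},
])

```text
clock: 8.65
eef_pos: [490.9, 361.3, 220.9]
eef_rot: [-3.139, -0.008, 0.254]
wrist_force: [-0.3, 0.5, -1.0]
finger_gap: 92.3
```

```bash
python3 look.py w7;  python3 - <<'E'
from meas import *
lay(36,6,(490,360),40)
p=D['p'][120:330,220:430];cv2.imwrite('pics/w7c.png',cv2.resize(p,None,fx=2.5,fy=2.5)[...,::-1])
E
```

```text
8.65 [490.88345876 361.25615128 220.86594405] [-3.13889689 -0.00804169  0.25381976] [0.57 0.42 1.33 0.   1.39 1.89] [-0.3  0.5 -1. ] 92.3081606198884
z 36 med 34.8 rect [489.1 359.2] [27.3 25.8] 14.6 circ [489.4 359.3] 14.0
```

View pics/w7c.png

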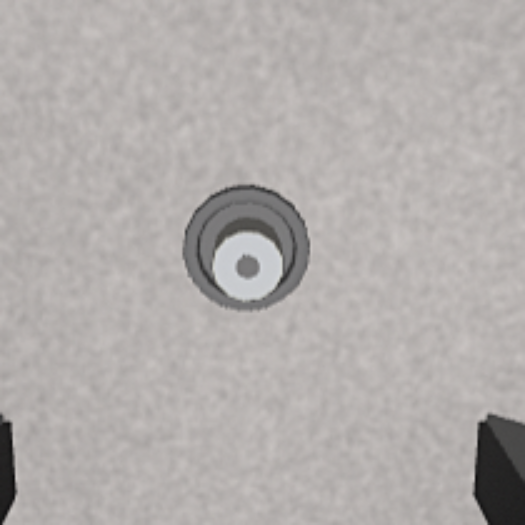

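The stopper stands flat in the small round recess, with its top at 36 mm. Next is the window block.

Emit:
play_rows([
  {"x": 0, "y": 0, "z": -0.045, "wx": 0, "wy": 0, "wz": 0, "grip": 1},
  {"x": 0, "y": 0, "z": -0.045, "wx": 0, "wy": 0, "wz": 0, "grip": 1},
  {"x": -0.01445, "y": 0.0512, "z": 0, "wx": 0, "wy": 0, "wz": 0, "grip": 1},
  {"x": -0.01445, "y": 0.0512, "z": 0, "wx": 0, "wy": 0, "wz": 0, "grip": 1},
  {"x": -0.01445, "y": 0.0512, "z": 0, "wx": 0, "wy": 0, "wz": 0, "grip": 1},
  {"x": -0.01445, "y": 0.0512, "z": 0, "wx": 0, "wy": 0, "wz": 0, "grip": 1},
  {"x": -0.01445, "y": 0.0512, "z": 0, "wx": 0, "wy": 0, "wz": 0, "grip": 1},
  {"x": -0.01445, "y": 0.0512, "z": 0, "wx": 0, "wy": 0, "wz": 0, "grip": 1},
  {"x": -0.01445, "y": 0.0512, "z": 0, "wx": 0, "wy": 0, "wz": 0, "grip": 1},
  {"x": -0.01445, "y": 0.0512, "z": 0, "wx": 0, "wy": 0, "wz": 0, "grip": 1},
  {"x": -0.01445, "y": 0.0512, "z": 0, "wx": 0, "wy": 0, "wz": 0, "grip": 1},
  {"x": -0.01445, "y": 0.0512, "z": 0, "wx": 0, "wy": 0, "wz": 0, "grip": 1},
  {"x": 0, "y": 0, "z": 0, "wx": 0, "wy": 0, "wz": 9.5, "grip": 1},
  {"x": 0, "y": 0, "z": 0, "wx": 0, "wy": 0, "wz": 9.5, "grip": 1},
  {"x": 0, "y": 0, "z": 0, "wx": 0, "wy": 0, "wz": 9.5, "grip": 1},
  {"x": 0, "y": 0, "z": 0, "wx": 0, "wy": 0, "wz": 0, "grip": 1},
  {"x": 0, "y": 0, "z": 0, "wx": 0, "wy": 0, "wz": 0, "grip": 1},
  {"x": 0, "y": 0, "z": 0, "wx": 0, "wy": 0, "wz": 0, "grip": 1},
])

```text
clock: 10.95
eef_pos: [478.3, -171.4, 305.4]
eef_rot: [-3.141, 0.0, -0.241]
wrist_force: [0.2, 0.5, -0.1]
finger_gap: 93.6
```

```bash
python3 look.py w8;  python3 - <<'E'
from meas import *
for z in(146,116,86): lay(z,6,(479,-170),60)
W[260:]=np.nan
tray((631,-1),50)
E
```

```text
10.95 [ 478.25517156 -171.44915971  305.44639851] [-3.14149697e+00  4.61155817e-04 -2.41437940e-01] [-0.42  0.15  1.48  0.    1.52  1.4 ] [ 0.2  0.5 -0.1] 93.6010659104808
z 146 med 144.8 rect [ 479.8 -171.9] [37.4 38.2] 76.2 circ [ 479.5 -172. ] 26.1
z 116 med 114.8 rect [ 485.2 -175.1] [54.8 44.9] 72.1 circ [ 480.5 -173.5] 27.9
z 86 med 84.7 rect [ 478.9 -172.1] [64.1 63.6] 3.1 circ [ 479.1 -172.2] 43.9
tray rect [630.1  -3.4] [64.8 62.1] 83.0 circ [630.1  -3.5] 43.9
```

View pics/w8.png

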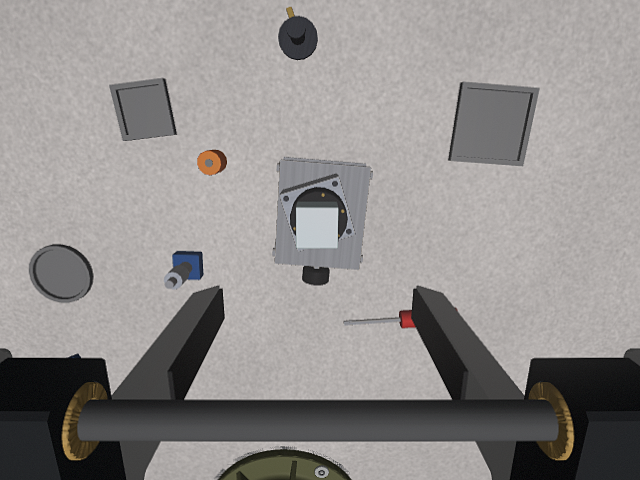

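The view shows the window block top at (317,228), aligned with the jaws. I grasp it.

Emit:
play_rows([
  {"x": 0.0015, "y": -0.0007, "z": 0.05, "wx": 0, "wy": 0, "wz": 0, "grip": 0.7},
  {"x": 0, "y": 0, "z": 0.05, "wx": 0, "wy": 0, "wz": 0, "grip": 0.7},
  {"x": 0, "y": 0, "z": 0.05, "wx": 0, "wy": 0, "wz": 0, "grip": 0.7},
  {"x": 0, "y": 0, "z": 0.0285, "wx": 0, "wy": 0, "wz": 0, "grip": 0.7},
  {"x": 0, "y": 0, "z": 0, "wx": 0, "wy": 0, "wz": 0, "grip": 0.5},
  {"x": 0, "y": 0, "z": 0, "wx": 0, "wy": 0, "wz": 0, "grip": 0.4},
  {"x": 0, "y": 0, "z": 0, "wx": 0, "wy": 0, "wz": 0, "grip": 0.3},
  {"x": 0, "y": 0, "z": 0, "wx": 0, "wy": 0, "wz": 0, "grip": 0.3},
  {"x": 0, "y": 0, "z": 0, "wx": 0, "wy": 0, "wz": 0, "grip": 0.3},
  {"x": 0, "y": 0, "z": 0, "wx": 0, "wy": 0, "wz": 0, "grip": 0.3},
], squeeze=15)

```text
clock: 12.25
eef_pos: [480.5, -171.4, 128.6]
eef_rot: [3.141, -0.002, -0.243]
wrist_force: [-0.7, 0.9, 7.5]
finger_gap: 37.5
```

Emit:
play_rows([
  {"x": 0, "y": 0, "z": -0.01, "wx": 0, "wy": 0, "wz": 0, "grip": 0.3},
  {"x": 0, "y": 0, "z": -0.03, "wx": 0, "wy": 0, "wz": 0, "grip": 0.3},
  {"x": 0, "y": 0, "z": -0.05, "wx": 0, "wy": 0, "wz": 0, "grip": 0.3},
  {"x": 0, "y": 0, "z": -0.05, "wx": 0, "wy": 0, "wz": 0, "grip": 0.3},
  {"x": 0, "y": 0, "z": 0, "wx": 0, "wy": 0, "wz": -6.6, "grip": 0.3},
  {"x": 0, "y": 0, "z": 0, "wx": 0, "wy": 0, "wz": 0, "grip": 0.3},
  {"x": 0, "y": 0, "z": 0, "wx": 0, "wy": 0, "wz": 0, "grip": 0.3},
])

```text
clock: 13.12
eef_pos: [479.7, -171.1, 266.9]
eef_rot: [-3.141, 0.001, -0.131]
wrist_force: [-0.6, 0.4, -0.4]
finger_gap: 38.1
```

```bash
python3 look.py w9;  python3 - <<'E'
from meas import *
for z in(116,86): lay(z,6,(479,-170),60)
t=W[290:340,290:340]; print(np.nanpercentile(t[...,2],[50,90]))
E
```

```text
13.125 [ 479.67545824 -171.09081769  266.9389126 ] [-3.14135385e+00  8.40967524e-04 -1.30824962e-01] [-0.41  0.17  1.54 -0.    1.43  1.29] [-0.6  0.4 -0.4] 38.07349511517474
z 116 med 114.8 rect [ 480.8 -173.3] [53.9 55.2] 82.5 circ [ 480.5 -173.3] 27.9
z 86 med 84.8 rect [ 479.  -172.1] [64.1 63.5] 3.2 circ [ 479. -172.] 44.2
[283.08750096 283.83323225]
```

View pics/w9.png

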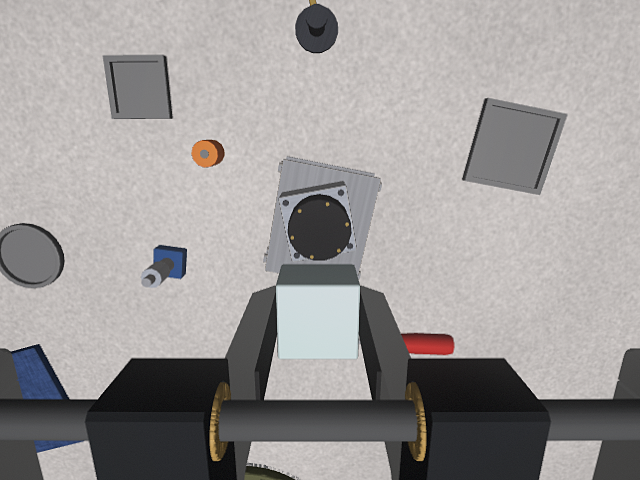

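Emit:
play_rows([
  {"x": 0.0254, "y": -0.0376, "z": 0, "wx": 0, "wy": 0, "wz": 0, "grip": 0.3},
  {"x": 0.0254, "y": -0.0376, "z": 0, "wx": 0, "wy": 0, "wz": 0, "grip": 0.3},
  {"x": 0.0254, "y": -0.0376, "z": 0, "wx": 0, "wy": 0, "wz": 0, "grip": 0.3},
  {"x": 0.0254, "y": -0.0376, "z": 0, "wx": 0, "wy": 0, "wz": 0, "grip": 0.3},
  {"x": 0.0254, "y": -0.0376, "z": 0, "wx": 0, "wy": 0, "wz": 0, "grip": 0.3},
  {"x": 0, "y": 0, "z": 0, "wx": 0, "wy": 0, "wz": 0, "grip": 0.3},
  {"x": 0, "y": 0, "z": 0, "wx": 0, "wy": 0, "wz": 0, "grip": 0.3},
  {"x": 0, "y": 0, "z": 0, "wx": 0, "wy": 0, "wz": 0, "grip": 0.3},
])

```text
clock: 14.18
eef_pos: [629.5, -1.9, 267.5]
eef_rot: [3.142, -0.0, -0.13]
wrist_force: [-0.7, -0.1, -1.3]
finger_gap: 37.9
```

```bash
python3 look.py w10;  python3 - <<'E'
from meas import *
W[262:]=np.nan
tray((631,-1),50)
E
```

```text
14.175 [629.5280666   -1.87296672 267.46506147] [ 3.14153737e+00 -1.08883163e-04 -1.29896350e-01] [-0.06  0.45  1.18 -0.    1.52  1.64] [-0.7 -0.1 -1.3] 37.92991959407585
tray rect [631.  -1.] [50.2 50.3] 83.4 circ [630.8  -1.2] 35.0
```

View pics/w10.png

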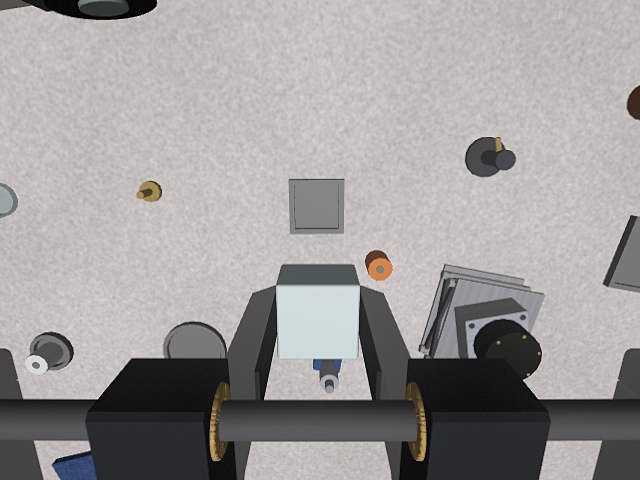

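Emit:
play_rows([
  {"x": 0.0006, "y": -0.0009, "z": 0.05, "wx": 0, "wy": 0, "wz": 0, "grip": 0.3},
  {"x": 0, "y": 0, "z": 0.05, "wx": 0, "wy": 0, "wz": 0, "grip": 0.3},
  {"x": 0, "y": 0, "z": 0.05, "wx": 0, "wy": 0, "wz": 0, "grip": 0.3},
  {"x": 0, "y": 0, "z": 0.05, "wx": 0, "wy": 0, "wz": 0, "grip": 0.3},
  {"x": 0, "y": 0, "z": 0.03, "wx": 0, "wy": 0, "wz": 0, "grip": 0.3},
  {"x": 0, "y": 0, "z": 0.015, "wx": 0, "wy": 0, "wz": 0, "grip": 0.3},
  {"x": 0, "y": 0, "z": 0, "wx": 0, "wy": 0, "wz": 0, "grip": 0.3},
  {"x": 0, "y": 0, "z": 0, "wx": 0, "wy": 0, "wz": 0, "grip": 0.3},
  {"x": 0, "y": 0, "z": 0, "wx": 0, "wy": 0, "wz": 0, "grip": 0.3},
])

```text
clock: 15.35
eef_pos: [631.3, -0.2, 23.6]
eef_rot: [-3.141, -0.002, -0.128]
wrist_force: [-0.4, 0.7, -0.0]
finger_gap: 37.9
```

```bash
python3 look.py w11
```

```text
15.35 [ 6.31276188e+02 -2.47279632e-01  2.35986578e+01] [-3.14143088e+00 -2.00969103e-03 -1.28474029e-01] [-0.06  0.67  1.43  0.    1.04  1.64] [-0.4  0.7 -0. ] 37.858462061132386
```

View pics/w11.png

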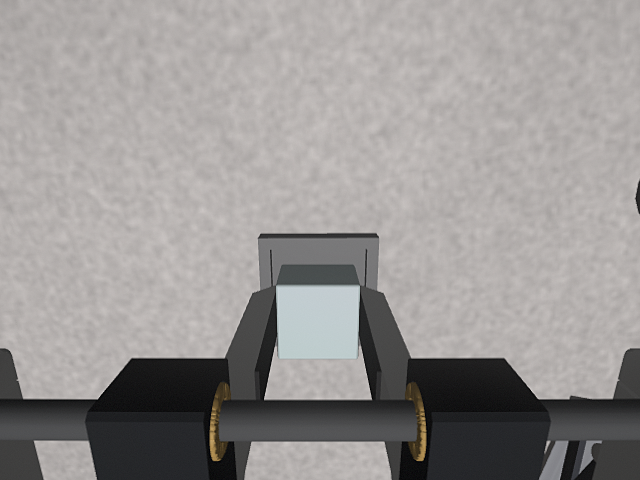

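The block is centred and square over the recess, with tray edges at 258 and 379 px. I lower it.

Emit:
play_rows([
  {"x": 0, "y": 0, "z": 0.004, "wx": 0, "wy": 0, "wz": 0, "grip": 0.3},
  {"x": 0, "y": 0, "z": 0.0015, "wx": 0, "wy": 0, "wz": 0, "grip": 0.3},
  {"x": 0, "y": 0, "z": 0.001, "wx": 0, "wy": 0, "wz": 0, "grip": 0.3},
  {"x": 0, "y": 0, "z": 0, "wx": 0, "wy": 0, "wz": 0, "grip": 0.3},
  {"x": 0, "y": 0, "z": 0, "wx": 0, "wy": 0, "wz": 0, "grip": 0.3},
])

```text
clock: 16.02
eef_pos: [630.6, -0.1, 16.7]
eef_rot: [3.142, 0.0, -0.128]
wrist_force: [-4.9, 0.8, 10.3]
finger_gap: 37.7
```

Emit:
play_rows([
  {"x": 0, "y": 0, "z": -0.0003, "wx": 0, "wy": 0, "wz": 0, "grip": 0.42},
  {"x": 0, "y": 0, "z": 0, "wx": 0, "wy": 0, "wz": 0, "grip": 0.46},
  {"x": 0, "y": 0, "z": 0, "wx": 0, "wy": 0, "wz": 0, "grip": 0.56},
  {"x": 0, "y": 0, "z": 0, "wx": 0, "wy": 0, "wz": 0, "grip": 0.65},
  {"x": 0, "y": 0, "z": -0.03, "wx": 0, "wy": 0, "wz": 0, "grip": 0.65},
  {"x": 0, "y": 0, "z": -0.05, "wx": 0, "wy": 0, "wz": 0, "grip": 1},
  {"x": 0, "y": 0, "z": -0.06, "wx": 0, "wy": 0, "wz": 0, "grip": 1},
  {"x": 0, "y": 0, "z": -0.06, "wx": 0, "wy": 0, "wz": 0, "grip": 1},
  {"x": 0, "y": 0, "z": -0.05, "wx": 0, "wy": 0, "wz": 0, "grip": 1},
  {"x": 0, "y": 0, "z": 0, "wx": 0, "wy": 0, "wz": 0, "grip": 1},
])

```text
clock: 17.27
eef_pos: [631.7, -0.2, 270.5]
eef_rot: [-3.141, -0.007, -0.128]
wrist_force: [-0.5, 0.5, 0.4]
finger_gap: 93.8
```

```bash
python3 look.py w12;  python3 - <<'E'
from meas import *
lay(34,6,(631,0),40)
p=D['p'][120:330,220:430];cv2.imwrite('pics/w12c.png',cv2.resize(p,None,fx=2.5,fy=2.5)[...,::-1])
E
```

```text
17.275 [ 6.31692343e+02 -1.92439282e-01  2.70498051e+02] [-3.14105103 -0.00727492 -0.12837287] [-0.06  0.45  1.17  0.    1.52  1.64] [-0.5  0.5  0.4] 93.83268338578803
z 34 med 32.8 rect [629.8  -0.9] [37.8 37.3] 82.7 circ [629.6  -0.7] 25.8
```

View pics/w12c.png

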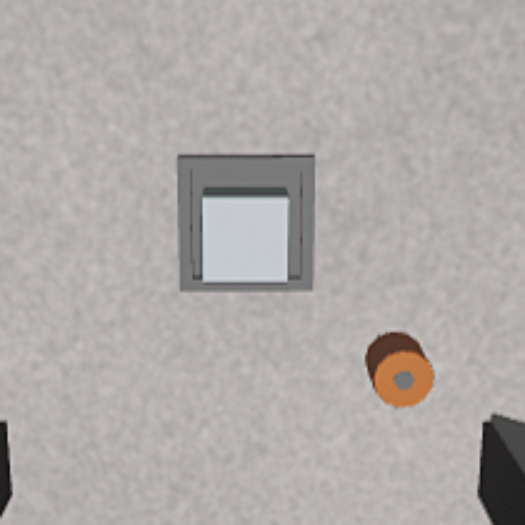

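The window block lies flat and square in its recess, with its top at 34 mm. I go back for the disc.

Emit:
play_rows([
  {"x": -0.0255, "y": 0.038, "z": 0, "wx": 0, "wy": 0, "wz": 0, "grip": 1},
  {"x": -0.0255, "y": 0.038, "z": 0, "wx": 0, "wy": 0, "wz": 0, "grip": 1},
  {"x": -0.0255, "y": 0.038, "z": 0, "wx": 0, "wy": 0, "wz": 0, "grip": 1},
  {"x": -0.0255, "y": 0.038, "z": 0, "wx": 0, "wy": 0, "wz": 0, "grip": 1},
  {"x": -0.0255, "y": 0.038, "z": 0, "wx": 0, "wy": 0, "wz": 0, "grip": 1},
  {"x": 0, "y": 0, "z": 0, "wx": 0, "wy": 0, "wz": 0, "grip": 1},
  {"x": 0, "y": 0, "z": 0, "wx": 0, "wy": 0, "wz": 0, "grip": 1},
  {"x": 0, "y": 0, "z": 0, "wx": 0, "wy": 0, "wz": 0, "grip": 1},
  {"x": 0, "y": 0, "z": 0, "wx": 0, "wy": 0, "wz": 0, "grip": 1},
])

```text
clock: 18.45
eef_pos: [480.2, -171.7, 265.7]
eef_rot: [-3.141, 0.001, -0.127]
wrist_force: [0.4, 0.0, -0.6]
finger_gap: 93.8
```

```bash
python3 look.py w13;  python3 - <<'E'
from meas import *
for z in(116,86): lay(z,6,(479,-170),60)
p=D['p'][120:330,220:430];cv2.imwrite('pics/w13c.png',cv2.resize(p,None,fx=2.5,fy=2.5)[...,::-1])
E
```

```text
18.45 [ 480.21900308 -171.69700385  265.69106713] [-3.14138757e+00  5.00045198e-04 -1.27362977e-01] [-0.42  0.17  1.54  0.    1.43  1.28] [ 0.4  0.  -0.6] 93.80224728463061
z 116 med 114.8 rect [ 480.9 -173.4] [54.5 55. ] 82.7 circ [ 480.6 -173.2] 27.9
z 86 med 84.8 rect [ 479.  -172.1] [64.1 63.5] 3.1 circ [ 479.  -172.1] 44.2
```

View pics/w13c.png

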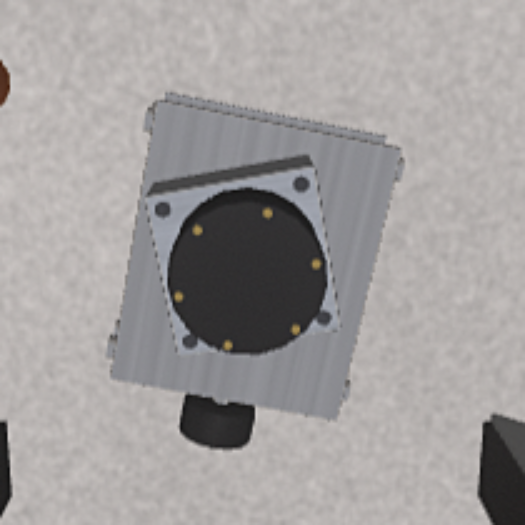

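Emit:
play_rows([
  {"x": 0.0006, "y": 0.0006, "z": 0.05, "wx": 0, "wy": 0, "wz": 0, "grip": 0.9},
  {"x": 0, "y": 0, "z": 0.05, "wx": 0, "wy": 0, "wz": 0, "grip": 0.9},
  {"x": 0, "y": 0, "z": 0.05, "wx": 0, "wy": 0, "wz": 0, "grip": 0.9},
  {"x": 0, "y": 0, "z": 0.0182, "wx": 0, "wy": 0, "wz": 0, "grip": 0.9},
  {"x": 0, "y": 0, "z": 0, "wx": 0, "wy": 0, "wz": 0, "grip": 0.7},
  {"x": 0, "y": 0, "z": 0, "wx": 0, "wy": 0, "wz": 0, "grip": 0.6},
  {"x": 0, "y": 0, "z": 0, "wx": 0, "wy": 0, "wz": 0, "grip": 0.5},
  {"x": 0, "y": 0, "z": 0, "wx": 0, "wy": 0, "wz": 0, "grip": 0.5},
  {"x": 0, "y": 0, "z": 0, "wx": 0, "wy": 0, "wz": 0, "grip": 0.5},
  {"x": 0, "y": 0, "z": 0, "wx": 0, "wy": 0, "wz": 0, "grip": 0.5},
], squeeze=20)

```text
clock: 19.75
eef_pos: [480.9, -173.1, 98.9]
eef_rot: [3.141, -0.002, -0.128]
wrist_force: [-0.1, 2.1, 7.0]
finger_gap: 55.7
```

Emit:
play_rows([
  {"x": 0, "y": 0, "z": -0.01, "wx": 0, "wy": 0, "wz": 0, "grip": 0.5},
  {"x": 0, "y": 0, "z": -0.03, "wx": 0, "wy": 0, "wz": 0, "grip": 0.5},
  {"x": 0, "y": 0, "z": -0.05, "wx": 0, "wy": 0, "wz": 0, "grip": 0.5},
  {"x": 0, "y": 0, "z": -0.05, "wx": 0, "wy": 0, "wz": 0, "grip": 0.5},
  {"x": 0, "y": 0, "z": -0.03, "wx": 0, "wy": 0, "wz": 0, "grip": 0.5},
  {"x": 0, "y": 0, "z": 0, "wx": 0, "wy": 0, "wz": 0, "grip": 0.5},
  {"x": 0, "y": 0, "z": 0, "wx": 0, "wy": 0, "wz": 0, "grip": 0.5},
])

```text
clock: 20.62
eef_pos: [479.9, -172.8, 266.6]
eef_rot: [-3.141, 0.002, -0.128]
wrist_force: [0.8, 0.5, -2.4]
finger_gap: 55.9
```

```bash
python3 look.py w14;  python3 - <<'E'
from meas import *
for z in(86,): lay(z,6,(479,-170),60)
t=W[290:340,290:340]; print(np.nanpercentile(t[...,2],[50,90]))
E
```

```text
20.625 [ 479.93449718 -172.78229064  266.55597603] [-3.14109616e+00  1.75979132e-03 -1.28455628e-01] [-0.42  0.17  1.54 -0.    1.43  1.28] [ 0.8  0.5 -2.4] 55.88674998428153
z 86 med 84.8 rect [ 479.  -172.1] [64.  63.5] 3.1 circ [ 479.2 -172.5] 44.0
[282.44535968 283.20478904]
```

View pics/w14.png

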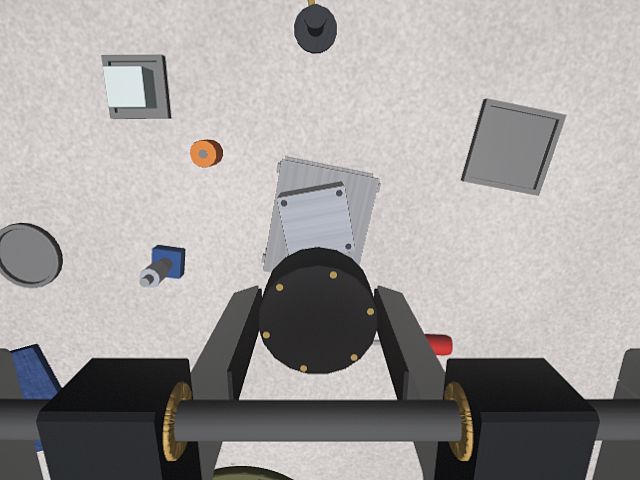

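Emit:
play_rows([
  {"x": -0.0082, "y": -0.0494, "z": 0, "wx": 0, "wy": 0, "wz": 0, "grip": 0.5},
  {"x": -0.0082, "y": -0.0494, "z": 0, "wx": 0, "wy": 0, "wz": 0, "grip": 0.5},
  {"x": -0.0082, "y": -0.0494, "z": 0, "wx": 0, "wy": 0, "wz": 0, "grip": 0.5},
  {"x": -0.0082, "y": -0.0494, "z": 0, "wx": 0, "wy": 0, "wz": 0, "grip": 0.5},
  {"x": -0.0082, "y": -0.0494, "z": 0, "wx": 0, "wy": 0, "wz": 0, "grip": 0.5},
  {"x": -0.0082, "y": -0.0494, "z": 0, "wx": 0, "wy": 0, "wz": 0, "grip": 0.5},
  {"x": -0.0082, "y": -0.0494, "z": 0, "wx": 0, "wy": 0, "wz": 0, "grip": 0.5},
  {"x": 0, "y": 0, "z": 0, "wx": 0, "wy": 0, "wz": 0, "grip": 0.5},
  {"x": 0, "y": 0, "z": 0, "wx": 0, "wy": 0, "wz": 0, "grip": 0.5},
  {"x": 0, "y": 0, "z": 0, "wx": 0, "wy": 0, "wz": 0, "grip": 0.5},
  {"x": 0, "y": 0, "z": 0, "wx": 0, "wy": 0, "wz": 0, "grip": 0.5},
  {"x": 0, "y": 0, "z": 0, "wx": 0, "wy": 0, "wz": 0, "grip": 0.5},
])

```text
clock: 22.18
eef_pos: [467.9, 176.9, 267.9]
eef_rot: [-3.142, -0.0, -0.129]
wrist_force: [-0.9, 0.4, -0.1]
finger_gap: 55.5
```

```bash
python3 look.py w15;  python3 - <<'E'
from meas import *
W[246:]=np.nan
tray((467,177),50)
print(manip.read_state()['eef_pos'])
E
```

```text
22.175 [467.86341739 176.8606143  267.91169631] [-3.14154612e+00 -1.52359032e-04 -1.29270760e-01] [ 0.29  0.14  1.56 -0.    1.43  1.99] [-0.9  0.4 -0.1] 55.452560593036715
tray rect [466.  176.7] [68.1 66.5] 81.4 circ [466.5 176.7] 34.6
[467.80494582 176.99259202 267.8779028 ]
```

View pics/w15.png

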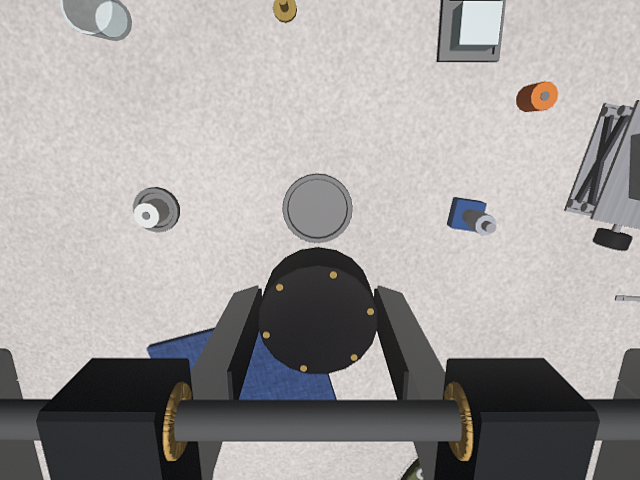

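The disc is held, with the large round tray directly ahead at (317,208). I lower toward it.

Emit:
play_rows([
  {"x": -0.0012, "y": -0.0004, "z": 0.05, "wx": 0, "wy": 0, "wz": 0, "grip": 0.5},
  {"x": 0, "y": 0, "z": 0.05, "wx": 0, "wy": 0, "wz": 0, "grip": 0.5},
  {"x": 0, "y": 0, "z": 0.05, "wx": 0, "wy": 0, "wz": 0, "grip": 0.5},
  {"x": 0, "y": 0, "z": 0.05, "wx": 0, "wy": 0, "wz": 0, "grip": 0.5},
  {"x": 0, "y": 0, "z": 0.03, "wx": 0, "wy": 0, "wz": 0, "grip": 0.5},
  {"x": 0, "y": 0, "z": 0.015, "wx": 0, "wy": 0, "wz": 0, "grip": 0.5},
  {"x": 0, "y": 0, "z": 0, "wx": 0, "wy": 0, "wz": 0, "grip": 0.5},
  {"x": 0, "y": 0, "z": 0, "wx": 0, "wy": 0, "wz": 0, "grip": 0.5},
  {"x": 0, "y": 0, "z": 0, "wx": 0, "wy": 0, "wz": 0, "grip": 0.5},
])

```text
clock: 23.35
eef_pos: [467.2, 178.1, 23.9]
eef_rot: [-3.141, -0.002, -0.128]
wrist_force: [0.4, -1.1, -1.2]
finger_gap: 55.5
```

```bash
python3 look.py w16
```

```text
23.35 [467.22288202 178.06780718  23.9413896 ] [-3.14078401e+00 -1.77868609e-03 -1.28448857e-01] [0.29 0.43 1.82 0.   0.89 1.99] [ 0.4 -1.1 -1.2] 55.517493928386415
```

View pics/w16.png

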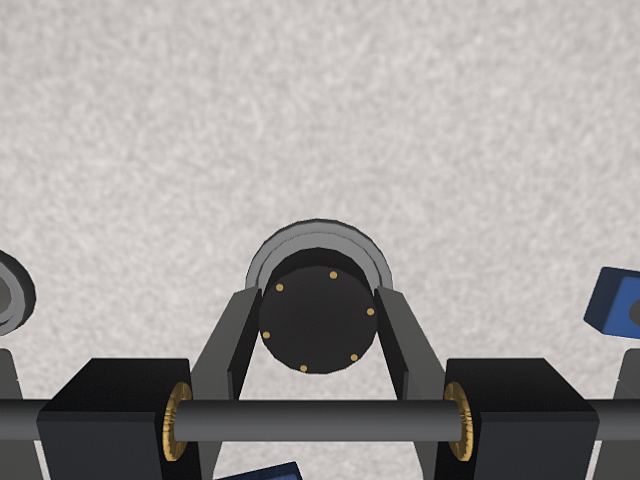

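The disc is centred over the recess, with tray edges at 246 and 391 px and the disc centred at 318. I lower it.

Emit:
play_rows([
  {"x": 0, "y": 0.0004, "z": 0.004, "wx": 0, "wy": 0, "wz": 0, "grip": 0.5},
  {"x": 0, "y": 0, "z": 0.0015, "wx": 0, "wy": 0, "wz": 0, "grip": 0.5},
  {"x": 0, "y": 0, "z": 0.001, "wx": 0, "wy": 0, "wz": 0, "grip": 0.5},
  {"x": 0, "y": 0, "z": 0, "wx": 0, "wy": 0, "wz": 0, "grip": 0.5},
  {"x": 0, "y": 0, "z": 0, "wx": 0, "wy": 0, "wz": 0, "grip": 0.5},
])

```text
clock: 24.02
eef_pos: [466.5, 177.5, 16.8]
eef_rot: [3.141, 0.0, -0.128]
wrist_force: [-4.4, -2.0, 9.0]
finger_gap: 55.4
```

Emit:
play_rows([
  {"x": 0, "y": 0, "z": -0.0003, "wx": 0, "wy": 0, "wz": 0, "grip": 0.61},
  {"x": 0, "y": 0, "z": 0, "wx": 0, "wy": 0, "wz": 0, "grip": 0.66},
  {"x": 0, "y": 0, "z": 0, "wx": 0, "wy": 0, "wz": 0, "grip": 0.75},
  {"x": 0, "y": 0, "z": 0, "wx": 0, "wy": 0, "wz": 0, "grip": 0.85},
  {"x": 0, "y": 0, "z": -0.03, "wx": 0, "wy": 0, "wz": 0, "grip": 0.85},
  {"x": 0, "y": 0, "z": -0.05, "wx": 0, "wy": 0, "wz": 0, "grip": 1},
  {"x": 0, "y": 0, "z": -0.06, "wx": 0, "wy": 0, "wz": 0, "grip": 1},
  {"x": 0, "y": 0, "z": -0.06, "wx": 0, "wy": 0, "wz": 0, "grip": 1},
  {"x": 0, "y": 0, "z": -0.05, "wx": 0, "wy": 0, "wz": 0, "grip": 1},
  {"x": 0, "y": 0, "z": 0, "wx": 0, "wy": 0, "wz": 0, "grip": 1},
])

```text
clock: 25.28
eef_pos: [467.6, 177.8, 270.2]
eef_rot: [-3.139, -0.006, -0.128]
wrist_force: [0.3, -1.1, -0.5]
finger_gap: 93.6
```

```bash
python3 look.py w17;  python3 - <<'E'
from meas import *
lay(34,6,(467,177),40)
p=D['p'][120:330,220:430];cv2.imwrite('pics/w17c.png',cv2.resize(p,None,fx=2.5,fy=2.5)[...,::-1])
E
```

```text
25.275 [467.5763485  177.82226121 270.20793192] [-3.13892435 -0.00602992 -0.12841328] [ 0.29  0.14  1.57 -0.    1.43  1.99] [ 0.3 -1.1 -0.5] 93.63545314387954
z 34 med 32.9 rect [466.2 176.7] [55.  54.7] 82.7 circ [465.8 176.7] 27.8
```

View pics/w17c.png

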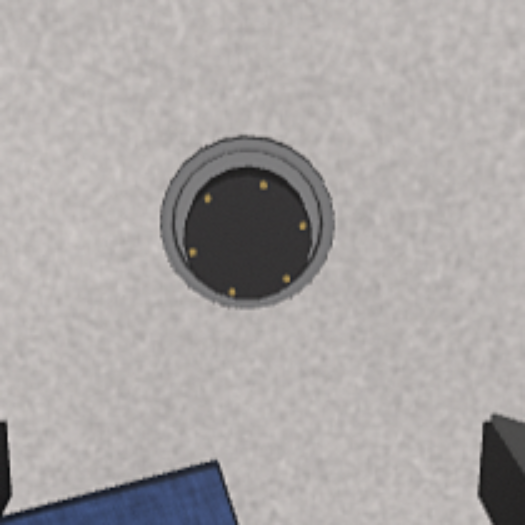

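The disc is flat and centred in its recess, with its top at 34 mm. Next is the base block.

Emit:
play_rows([
  {"x": 0.008, "y": 0.0492, "z": 0, "wx": 0, "wy": 0, "wz": 0, "grip": 1},
  {"x": 0.008, "y": 0.0492, "z": 0, "wx": 0, "wy": 0, "wz": 0, "grip": 1},
  {"x": 0.008, "y": 0.0492, "z": 0, "wx": 0, "wy": 0, "wz": 0, "grip": 1},
  {"x": 0.008, "y": 0.0492, "z": 0, "wx": 0, "wy": 0, "wz": 0, "grip": 1},
  {"x": 0.008, "y": 0.0492, "z": 0, "wx": 0, "wy": 0, "wz": 0, "grip": 1},
  {"x": 0.008, "y": 0.0492, "z": 0, "wx": 0, "wy": 0, "wz": 0, "grip": 1},
  {"x": 0.008, "y": 0.0492, "z": 0, "wx": 0, "wy": 0, "wz": 0, "grip": 1},
  {"x": 0, "y": 0, "z": 0, "wx": 0, "wy": 0, "wz": -5.2, "grip": 1},
  {"x": 0, "y": 0, "z": 0, "wx": 0, "wy": 0, "wz": -5.3, "grip": 1},
  {"x": 0, "y": 0, "z": 0, "wx": 0, "wy": 0, "wz": 0, "grip": 1},
  {"x": 0, "y": 0, "z": 0, "wx": 0, "wy": 0, "wz": 0, "grip": 1},
  {"x": 0, "y": 0, "z": 0, "wx": 0, "wy": 0, "wz": 0, "grip": 1},
  {"x": 0, "y": 0, "z": 0, "wx": 0, "wy": 0, "wz": 0, "grip": 1},
])

```text
clock: 26.95
eef_pos: [478.0, -171.1, 266.6]
eef_rot: [-3.142, 0.0, 0.054]
wrist_force: [-0.6, 0.2, 0.6]
finger_gap: 94.5
```

```bash
python3 look.py w18;  python3 - <<'E'
from meas import *
for z in(86,): lay(z,6,(479,-170),60)
p=D['p'][120:330,220:430];cv2.imwrite('pics/w18c.png',cv2.resize(p,None,fx=2.5,fy=2.5)[...,::-1])
E
```

```text
26.95 [ 477.97556153 -171.14846479  266.55550279] [-3.14153593e+00  7.40305263e-05  5.44056069e-02] [-0.42  0.16  1.55  0.    1.43  1.1 ] [-0.6  0.2  0.6] 94.45900892577595
z 86 med 84.8 rect [ 478.8 -172.1] [63.4 63.5] 3.2 circ [ 478.9 -172.1] 44.0
```

View pics/w18c.png

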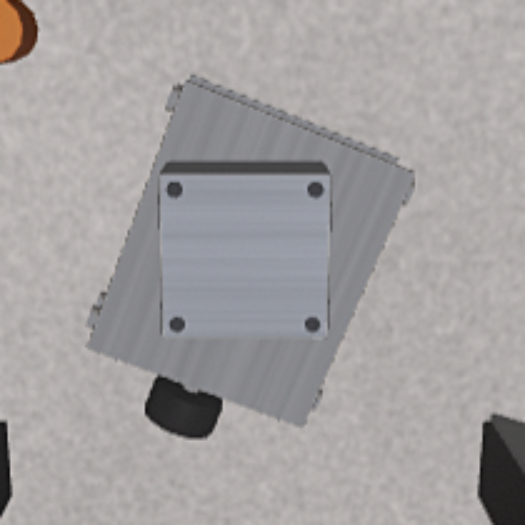

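The base block is square to the jaws. I grasp it.

Emit:
play_rows([
  {"x": 0.0009, "y": 0.0002, "z": 0.05, "wx": 0, "wy": 0, "wz": 0, "grip": 1},
  {"x": 0, "y": 0, "z": 0.05, "wx": 0, "wy": 0, "wz": 0, "grip": 1},
  {"x": 0, "y": 0, "z": 0.05, "wx": 0, "wy": 0, "wz": 0, "grip": 1},
  {"x": 0, "y": 0, "z": 0.035, "wx": 0, "wy": 0, "wz": 0, "grip": 1},
  {"x": 0, "y": 0, "z": 0.0195, "wx": 0, "wy": 0, "wz": 0, "grip": 1},
  {"x": 0, "y": 0, "z": 0, "wx": 0, "wy": 0, "wz": 0, "grip": 1},
  {"x": 0, "y": 0, "z": 0, "wx": 0, "wy": 0, "wz": 0, "grip": 0.8},
  {"x": 0, "y": 0, "z": 0, "wx": 0, "wy": 0, "wz": 0, "grip": 0.7},
  {"x": 0, "y": 0, "z": 0, "wx": 0, "wy": 0, "wz": 0, "grip": 0.55},
  {"x": 0, "y": 0, "z": 0, "wx": 0, "wy": 0, "wz": 0, "grip": 0.55},
  {"x": 0, "y": 0, "z": 0, "wx": 0, "wy": 0, "wz": 0, "grip": 0.55},
  {"x": 0, "y": 0, "z": 0, "wx": 0, "wy": 0, "wz": 0, "grip": 0.55},
], squeeze=40)

```text
clock: 28.5
eef_pos: [479.1, -171.5, 62.7]
eef_rot: [3.141, -0.001, 0.055]
wrist_force: [-1.6, 0.5, 5.3]
finger_gap: 63.7
```

Emit:
play_rows([
  {"x": 0, "y": 0, "z": -0.01, "wx": 0, "wy": 0, "wz": 0, "grip": 0.55},
  {"x": 0, "y": 0, "z": -0.03, "wx": 0, "wy": 0, "wz": 0, "grip": 0.55},
  {"x": 0, "y": 0, "z": -0.05, "wx": 0, "wy": 0, "wz": 0, "grip": 0.55},
  {"x": 0, "y": 0, "z": -0.05, "wx": 0, "wy": 0, "wz": 0, "grip": 0.55},
  {"x": 0, "y": 0, "z": -0.05, "wx": 0, "wy": 0, "wz": 0, "grip": 0.55},
  {"x": 0, "y": 0, "z": 0, "wx": 0, "wy": 0, "wz": 7, "grip": 0.55},
  {"x": 0, "y": 0, "z": 0, "wx": 0, "wy": 0, "wz": 7, "grip": 0.55},
  {"x": 0, "y": 0, "z": 0, "wx": 0, "wy": 0, "wz": 7, "grip": 0.55},
  {"x": 0, "y": 0, "z": 0, "wx": 0, "wy": 0, "wz": 0, "grip": 0.55},
  {"x": 0, "y": 0, "z": 0, "wx": 0, "wy": 0, "wz": 0, "grip": 0.55},
  {"x": 0, "y": 0, "z": 0, "wx": 0, "wy": 0, "wz": 0, "grip": 0.55},
])

```text
clock: 29.88
eef_pos: [478.8, -171.3, 252.1]
eef_rot: [-3.142, 0.0, -0.31]
wrist_force: [-1.7, -0.2, -5.0]
finger_gap: 63.4
```

```bash
python3 look.py w19;  python3 - <<'E'
from meas import *
t=W[290:340,290:340]; print(np.nanpercentile(t[...,2],[50,90]))
W[250:]=np.nan
tray((518,-390),70)
E
```

```text
29.875 [ 478.82942705 -171.34090701  252.10298757] [-3.14154316e+00  2.50277571e-04 -3.10112401e-01] [-0.42  0.17  1.57  0.    1.4   1.47] [-1.7 -0.2 -5. ] 63.36629153018321
[274.21693484 274.93147234]
tray rect [ 518.3 -390.7] [90.9 87.1] 72.4 circ [ 518.1 -390.6] 62.1
```

View pics/w19.png

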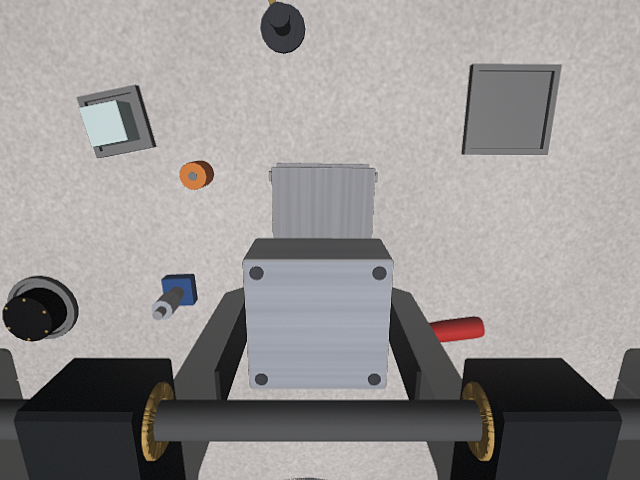

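Emit:
play_rows([
  {"x": 0.0208, "y": 0.0393, "z": 0, "wx": 0, "wy": 0, "wz": 0, "grip": 0.55},
  {"x": 0.0208, "y": 0.0393, "z": 0, "wx": 0, "wy": 0, "wz": 0, "grip": 0.55},
  {"x": 0.0208, "y": 0.0393, "z": 0, "wx": 0, "wy": 0, "wz": 0, "grip": 0.55},
  {"x": 0.0208, "y": 0.0393, "z": 0, "wx": 0, "wy": 0, "wz": 0, "grip": 0.55},
  {"x": 0.0208, "y": 0.0393, "z": 0, "wx": 0, "wy": 0, "wz": 0, "grip": 0.55},
  {"x": 0, "y": 0, "z": 0, "wx": 0, "wy": 0, "wz": 0, "grip": 0.55},
  {"x": 0, "y": 0, "z": 0, "wx": 0, "wy": 0, "wz": 0, "grip": 0.55},
  {"x": 0, "y": 0, "z": 0, "wx": 0, "wy": 0, "wz": 0, "grip": 0.55},
  {"x": 0, "y": 0, "z": 0, "wx": 0, "wy": 0, "wz": 0, "grip": 0.55},
  {"x": 0, "y": 0, "z": 0, "wx": 0, "wy": 0, "wz": 0, "grip": 0.55},
])

```text
clock: 31.18
eef_pos: [517.7, -389.9, 252.5]
eef_rot: [3.141, -0.0, -0.311]
wrist_force: [0.2, -0.4, -4.5]
finger_gap: 63.5
```

```bash
python3 look.py w20;  python3 - <<'E'
from meas import *
W[237:]=np.nan
tray((518,-390),70)
E
```

```text
31.175 [ 517.70861968 -389.94503073  252.46643809] [ 3.14145468e+00 -3.44749828e-04 -3.11168500e-01] [-0.7   0.5   1.14  0.    1.5   1.18] [ 0.2 -0.4 -4.5] 63.5245626341847
tray rect [ 559.4 -406.3] [86.   1.1] 72.2 circ [ 558.9 -406.2] 43.0
```

View pics/w20.png

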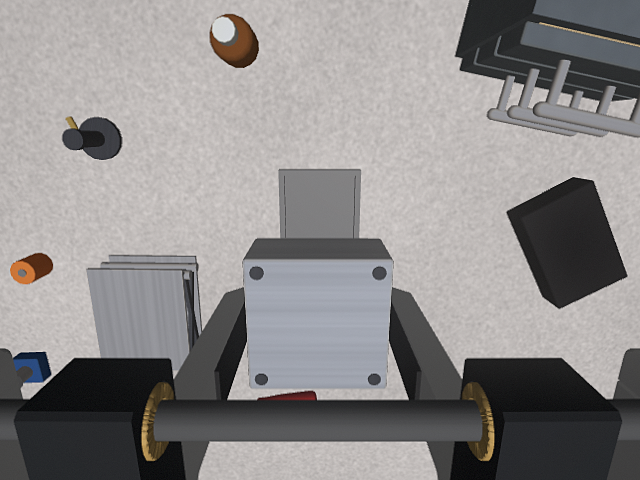

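```bash
python3 - <<'E'
from meas import *
q=D['p'].astype(int).sum(2)/3
print(q[210,272:292].round().astype(int), q[210,350:370].round().astype(int)); print(q[162:182,320].round().astype(int))
w=pix2plane('wrist',[(279,169),(361,169),(284.5,210),(355,210)],i,10,st)[:,:2]; print(w)
y=-.311
ex=np.array([np.cos(y),np.sin(y)]);ey=np.array([np.sin(y),-np.cos(y)])
print('in tool', (w-D['pos'][:2])@ex,(w-D['pos'][:2])@ey)
c=cv2.resize(D['p'][150:260,230:410],None,fx=4,fy=4);cv2.imwrite('pics/w20c.png',c[...,::-1])
E
```

```text
[188 190 198 194 191 195 200 159 119 126 126 128 132  78 132 129 128 127
 128 126] [128 128 130 132  77 134 130 129 126 121 207 196 194 189 187 188 193 195
 197 197]
[193 196 199 201 201 195 176 104 112 131 130 128 128 129 130 130 129 130
 129 129]
[[ 573.06884196 -365.67013886]
 [ 546.5459488  -448.34147622]
 [ 529.66864806 -356.78582238]
 [ 506.18955652 -429.94892603]]
in tool [45.27610414 45.3238898   1.23920587  1.27515363] [-40.05120448  46.7705186  -35.22839403  41.60978777]
```

View pics/w20c.png

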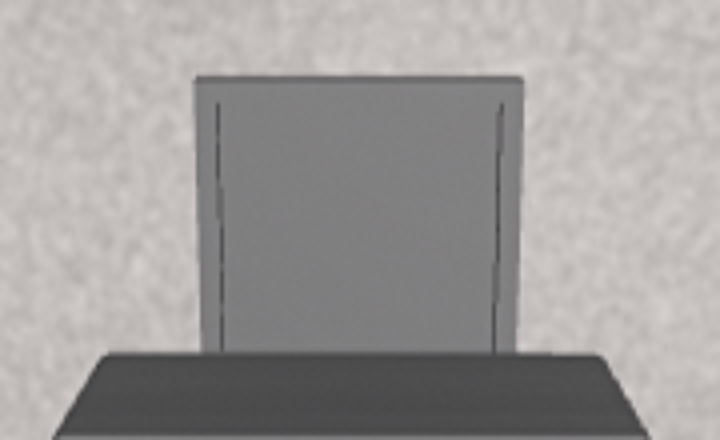

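The tray's edges at 279 and 361 px put its centre about 2 mm to tool +y. I correct that and descend.

Emit:
play_rows([
  {"x": 0.0008, "y": 0.0018, "z": 0.05, "wx": 0, "wy": 0, "wz": 0, "grip": 0.55},
  {"x": 0, "y": 0, "z": 0.05, "wx": 0, "wy": 0, "wz": 0, "grip": 0.55},
  {"x": 0, "y": 0, "z": 0.05, "wx": 0, "wy": 0, "wz": 0, "grip": 0.55},
  {"x": 0, "y": 0, "z": 0.04, "wx": 0, "wy": 0, "wz": 0, "grip": 0.55},
  {"x": 0, "y": 0, "z": 0.025, "wx": 0, "wy": 0, "wz": 0, "grip": 0.55},
  {"x": 0, "y": 0, "z": 0.014, "wx": 0, "wy": 0, "wz": 0, "grip": 0.55},
  {"x": 0, "y": 0, "z": 0, "wx": 0, "wy": 0, "wz": 0, "grip": 0.55},
  {"x": 0, "y": 0, "z": 0, "wx": 0, "wy": 0, "wz": 0, "grip": 0.55},
  {"x": 0, "y": 0, "z": 0, "wx": 0, "wy": 0, "wz": 0, "grip": 0.55},
  {"x": 0, "y": 0, "z": 0, "wx": 0, "wy": 0, "wz": 0, "grip": 0.55},
])

```text
clock: 32.48
eef_pos: [518.0, -392.4, 23.8]
eef_rot: [3.141, -0.001, -0.312]
wrist_force: [0.5, 0.3, -4.5]
finger_gap: 63.3
```

```bash
python3 look.py w21
```

```text
32.475 [ 518.03925974 -392.44374288   23.81309629] [ 3.14122517e+00 -9.08717274e-04 -3.11722897e-01] [-0.7   0.71  1.36  0.    1.07  1.18] [ 0.5  0.3 -4.5] 63.25499298228568
```

View pics/w21.png

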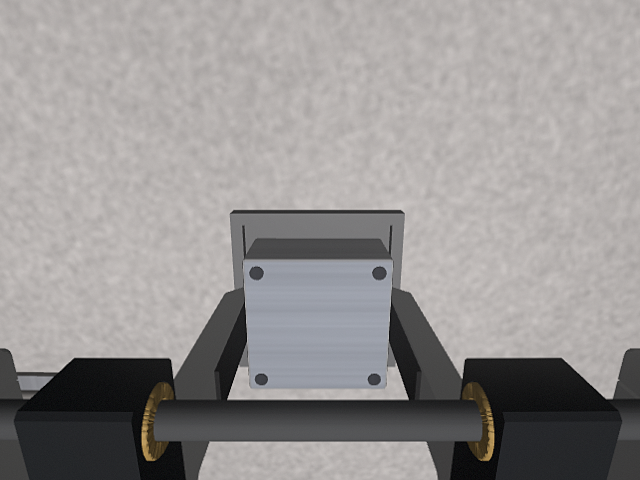

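```bash
python3 - <<'E'
from meas import *
y=-.312
ex=np.array([np.cos(y),np.sin(y)])
w=pix2plane('wrist',[(318,212)],i,10,st)[:,:2]; print('far rim',(w-D['pos'][:2])@ex)
zt=47.5
w=pix2plane('wrist',[(318,259.5),(318,388)],i,zt,st)[:,:2]; print('block top edges',(w-D['pos'][:2])@ex)
E
```

```text
far rim [44.51629799]
block top edges [ 31.93729063 -30.22008911]
```

The block is centred in both axes. I lower it.

Emit:
play_rows([
  {"x": 0, "y": 0, "z": 0.004, "wx": 0, "wy": 0, "wz": 0, "grip": 0.55},
  {"x": 0, "y": 0, "z": 0.0015, "wx": 0, "wy": 0, "wz": 0, "grip": 0.55},
  {"x": 0, "y": 0, "z": 0.001, "wx": 0, "wy": 0, "wz": 0, "grip": 0.55},
  {"x": 0, "y": 0, "z": 0, "wx": 0, "wy": 0, "wz": 0, "grip": 0.55},
  {"x": 0, "y": 0, "z": 0, "wx": 0, "wy": 0, "wz": 0, "grip": 0.55},
])

```text
clock: 33.15
eef_pos: [517.9, -392.3, 16.7]
eef_rot: [3.142, -0.0, -0.312]
wrist_force: [-1.4, 1.0, -3.9]
finger_gap: 64.1
```

Emit:
play_rows([
  {"x": 0, "y": 0, "z": 0.0005, "wx": 0, "wy": 0, "wz": 0, "grip": 0.55},
  {"x": 0, "y": 0, "z": 0.0003, "wx": 0, "wy": 0, "wz": 0, "grip": 0.55},
  {"x": 0, "y": 0, "z": 0, "wx": 0, "wy": 0, "wz": 0, "grip": 0.55},
])

```text
clock: 33.52
eef_pos: [517.9, -392.3, 16.7]
eef_rot: [3.141, -0.0, -0.312]
wrist_force: [-4.6, 3.3, 5.8]
finger_gap: 63.4
```

Contact made, net about +10 N. I release, rise and look.

Emit:
play_rows([
  {"x": 0, "y": 0, "z": 0, "wx": 0, "wy": 0, "wz": 0, "grip": 0.7},
  {"x": 0, "y": 0, "z": 0, "wx": 0, "wy": 0, "wz": 0, "grip": 0.75},
  {"x": 0, "y": 0, "z": 0, "wx": 0, "wy": 0, "wz": 0, "grip": 0.85},
  {"x": 0, "y": 0, "z": 0, "wx": 0, "wy": 0, "wz": 0, "grip": 0.95},
  {"x": 0, "y": 0, "z": 0, "wx": 0, "wy": 0, "wz": 0, "grip": 0.95},
  {"x": 0, "y": 0, "z": -0.03, "wx": 0, "wy": 0, "wz": 0, "grip": 0.95},
  {"x": 0, "y": 0, "z": -0.05, "wx": 0, "wy": 0, "wz": 0, "grip": 1},
  {"x": 0, "y": 0, "z": -0.06, "wx": 0, "wy": 0, "wz": 0, "grip": 1},
  {"x": 0, "y": 0, "z": -0.06, "wx": 0, "wy": 0, "wz": 0, "grip": 1},
  {"x": 0, "y": 0, "z": -0.06, "wx": 0, "wy": 0, "wz": 0, "grip": 1},
  {"x": 0, "y": 0, "z": -0.04, "wx": 0, "wy": 0, "wz": 0, "grip": 1},
  {"x": 0, "y": 0, "z": 0, "wx": 0, "wy": 0, "wz": 0, "grip": 1},
  {"x": 0, "y": 0, "z": 0, "wx": 0, "wy": 0, "wz": 0, "grip": 1},
  {"x": 0, "y": 0, "z": 0, "wx": 0, "wy": 0, "wz": 0, "grip": 1},
])

```text
clock: 35.28
eef_pos: [517.6, -392.1, 314.1]
eef_rot: [-3.141, 0.002, -0.312]
wrist_force: [1.2, -1.2, -0.4]
finger_gap: 93.8
```

```bash
python3 look.py w22;  python3 - <<'E'
from meas import *
lay(40,6,(518,-390),60)
p,d,i2,_=snap('scene');cv2.imwrite('pics/scene1.png',cv2.resize(p[170:360,90:530],None,fx=1.8,fy=1.8)[...,::-1])
E
```

```text
35.275 [ 517.60937768 -392.08255549  314.14345872] [-3.14056729e+00  2.45123122e-03 -3.11705126e-01] [-0.7   0.49  1.01  0.    1.64  1.18] [ 1.2 -1.2 -0.4] 93.76854317293483
z 40 med 38.8 rect [ 517.6 -392.9] [63.6 62.6] 72.2 circ [ 517.6 -393.1] 44.0
```

View pics/w22.png

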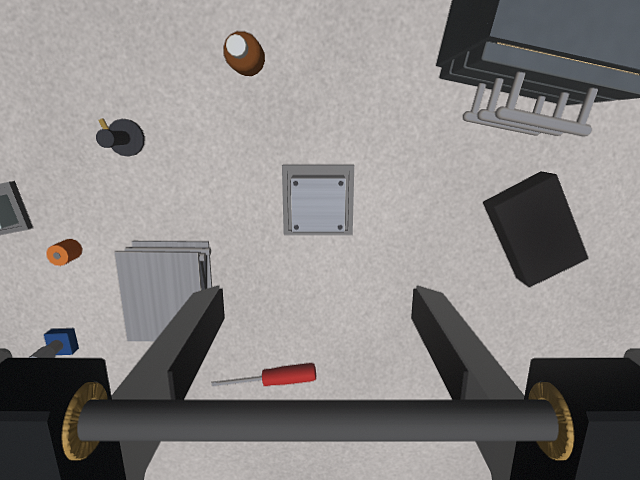

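View pics/scene1.png

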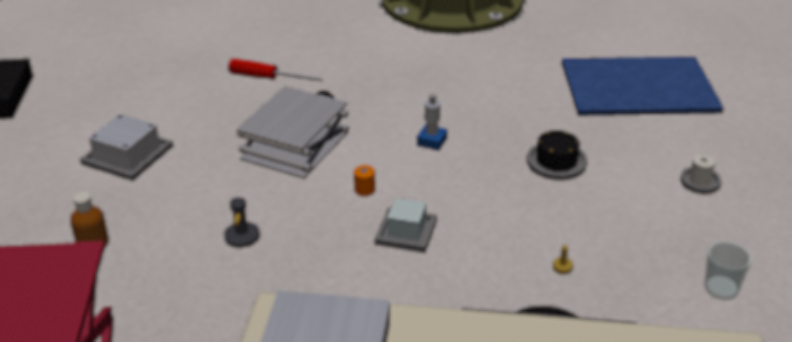

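All four parts sit in their trays: base block top at 40 mm (wrist view, (318,205)), and the disc, window block and stopper upright in the scene view. The bottle at (88,220) and the orange look-alike at (364,180) are untouched. I hand in.

```bash
python3 - <<'E'
from h import *
print(manip.sign_off())
E
```

```text
the job is handed in; nothing more can be done
None
```

I took the stack apart from the top and laid each part in its matching tray, then handed the job in at about 35 s of the 128 s allowed. The order was stopper, window block, flange disc, base block, and each was let go only after it touched the recess floor.

**Last checks:** Corrected for a depth reading about 1 mm low, the tops came out at 36 mm (stopper), 34 mm (window block), 34 mm (disc) and 40 mm (base block). Those are the heights expected for parts lying flat in the recesses. The final scene view shows all four upright, with the bottle and the orange look-alike where they stood. The gripper was empty, about 300 mm above the bench.

**Disagreements:** The top and wrist cameras differed by 1–3 mm on tray positions. I centred each part with the wrist view just before lowering it. On each grasp the wrist showed 5–7.5 N upward, and the set-downs showed about 6–13 N; no part shifted.

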